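# Put away the washed tumblers and scrapers

### The job

Put away the washing-up: move both bench scrapers from the drainer into the slotted block, one to a slot, blade down and fully home, and build one upright stack of all the tumblers on the narrow raised stand, the first standing on the stand's top and each further one lowered gently into the one below until it just rests, so that none is dropped or pressed tight. Leave the soap, mug and jar where they are.

Things in the scene. Friction and masses are not known exactly. Their poses are not given: they have to be found in the camera images.
- tumbler0: steel tapered tumbler, 78 mm tall, 130 g, weighted foot, round, open at the top. Origin: centre of its underside, z up. Starts upright on the worktop (z = 0; the white mat is only 1 mm). Outside tapers from 48 mm diameter at the foot to 60 mm at 46 mm height; from 46 to 78 mm a vertical collar, 66 mm outside, 61 mm inside diameter. Wall 2.3 mm. Grip the collar, fingertips above its lower edge.
- tumbler1: identical to tumbler0. Nested straight, the shoulder under its collar rests on the rim of the tumbler below; its origin is then 32 mm above that one's, with about 1 mm of sideways play left. Forced onto another with over 60 N it wedges tight
- tumbler2: identical to tumbler0. 3 to 5 of the five tumblers are present; None from the start means absent
- tumbler3: identical to tumbler0. 3 to 5 of the five tumblers are present; None from the start means absent
- tumbler4: identical to tumbler0. 3 to 5 of the five tumblers are present; None from the start means absent
- scraper0: bench scraper, at first standing on edge in the drainer (may lean 0.06 rad). Steel blade 4 mm thick (x), 100 mm long (y), 0 to 80 mm height (z); on top a wooden handle 20 mm thick (x), 100 mm long (y), 80 to 105 mm height. Origin: middle of the blade's lower edge, z up to the handle. 160 g. Both are identical; either slot, either way round
- scraper1: bench scraper, at first standing on edge in the drainer (may lean 0.06 rad). Steel blade 4 mm thick (x), 100 mm long (y), 0 to 80 mm height (z); on top a wooden handle 20 mm thick (x), 100 mm long (y), 80 to 105 mm height. Origin: middle of the blade's lower edge, z up to the handle. 160 g. Both are identical; either slot, either way round
- stand_top (a point): centre of the top of the tumbler stand, a fixed dark steel pedestal: round foot 84 mm diameter, 8 mm high, thin post, narrow round flat top of 54 mm diameter, 60 mm above the worktop. z up
- slot_near (a point): middle of the mouth of one slot of the wooden block (loose, 900 g, 110 x 150 x 70 mm high, two slots in its top, 54 mm apart). x across the slot, y along it, z up. Slot 7 mm wide, 109 mm long, 50 mm deep, flat bottom, 2 mm chamfer; a scraper fully home has its origin 50 mm below this point
- slot_far (a point): the same for the other slot of the block, of the same size
- block: the wooden slotted block itself. Origin: centre of its underside, x across the slots, y along them; the slots lie at x = -27 and +27 mm
- drainer: black wire drainer, 600 g, not fastened, 160 mm (x) by 140 mm (y), rim 35 mm high. Origin: centre of its underside. The scrapers stand in it 64 mm apart along its x, blades along its y, between pairs of upright wires 55 mm high with a stop wire at each end, lower edges 9 mm above the worktop. Lift a scraper 60 mm straight up to clear the wires
- soap: bystander: clear plastic soap bottle with black cap, 60 mm diameter, 170 mm tall, origin centre of its underside
- mug: bystander: white mug, 80 mm diameter, 90 mm tall, origin centre of its underside, handle at its +y
- jar: bystander: glass jar with steel lid, 80 mm diameter, 110 mm tall, origin centre of its underside

How it is judged (in metres and radians):
At the end, for the whole second after the job is handed in: Tumblers in one upright stack on the stand (13 mm off its axis at most, tilt under 0.12 rad, 32 mm apart, heights within 5 mm); each scraper in a slot, blade down, 43 mm deep or more, within 5 mm across and 12 mm along, tilt under 0.12 rad; all at rest (horizontal distance between each of tumbler0, tumbler1, tumbler2, tumbler3, tumbler4 and stand_top below 0.013 m and angle between each of tumbler0, tumbler1, tumbler2, tumbler3, tumbler4, scraper0, scraper1's own z axis and vertical below 0.12 rad and linear speed of each of tumbler0, tumbler1, tumbler2, tumbler3, tumbler4, scraper0, scraper1 below 0.02 m/s and (z of tumbler0 in the frame of stand_top between -0.005 and 0.005 m or z of tumbler0 in the frame of stand_top between 0.027 and 0.037 m or z of tumbler0 in the frame of stand_top between 0.059 and 0.069 m or z of tumbler0 in the frame of stand_top between 0.091 and 0.101 m or z of tumbler0 in the frame of stand_top between 0.123 and 0.133 m) and (z of tumbler1 in the frame of stand_top between -0.005 and 0.005 m or z of tumbler1 in the frame of stand_top between 0.027 and 0.037 m or z of tumbler1 in the frame of stand_top between 0.059 and 0.069 m or z of tumbler1 in the frame of stand_top between 0.091 and 0.101 m or z of tumbler1 in the frame of stand_top between 0.123 and 0.133 m) and (z of tumbler2 in the frame of stand_top between -0.005 and 0.005 m or z of tumbler2 in the frame of stand_top between 0.027 and 0.037 m or z of tumbler2 in the frame of stand_top between 0.059 and 0.069 m or z of tumbler2 in the frame of stand_top between 0.091 and 0.101 m or z of tumbler2 in the frame of stand_top between 0.123 and 0.133 m) and (z of tumbler3 in the frame of stand_top between -0.005 and 0.005 m or z of tumbler3 in the frame of stand_top between 0.027 and 0.037 m or z of tumbler3 in the frame of stand_top between 0.059 and 0.069 m or z of tumbler3 in the frame of stand_top between 0.091 and 0.101 m or z of tumbler3 in the frame of stand_top between 0.123 and 0.133 m) and (z of tumbler4 in the frame of stand_top between -0.005 and 0.005 m or z of tumbler4 in the frame of stand_top between 0.027 and 0.037 m or z of tumbler4 in the frame of stand_top between 0.059 and 0.069 m or z of tumbler4 in the frame of stand_top between 0.091 and 0.101 m or z of tumbler4 in the frame of stand_top between 0.123 and 0.133 m) and ((z of scraper0 in the frame of slot_near below -0.043 m and x of scraper0 in the frame of slot_near between -0.005 and 0.005 m and y of scraper0 in the frame of slot_near between -0.012 and 0.012 m) or (z of scraper0 in the frame of slot_far below -0.043 m and x of scraper0 in the frame of slot_far between -0.005 and 0.005 m and y of scraper0 in the frame of slot_far between -0.012 and 0.012 m)) and ((z of scraper1 in the frame of slot_near below -0.043 m and x of scraper1 in the frame of slot_near between -0.005 and 0.005 m and y of scraper1 in the frame of slot_near between -0.012 and 0.012 m) or (z of scraper1 in the frame of slot_far below -0.043 m and x of scraper1 in the frame of slot_far between -0.005 and 0.005 m and y of scraper1 in the frame of slot_far between -0.012 and 0.012 m))); the robot touches nothing.
It fails at once if one tumbler is pressed on another with more than 60 N, which wedges them tight (contact force between any of tumbler1, tumbler2, tumbler3, tumbler4 and tumbler0 above 60 N or contact force between any of tumbler2, tumbler3, tumbler4 and tumbler1 above 60 N or contact force between any of tumbler3, tumbler4 and tumbler2 above 60 N or contact force between tumbler4 and tumbler3 above 60 N).
It fails at once if a tumbler is let fall onto the stand or the stack from more than about 18 mm instead of being lowered ((horizontal distance between tumbler0 and stand_top below 0.03 m and linear speed of tumbler0 above 0.6 m/s and contact force between tumbler0 and the fingers below 0.1 N) or (horizontal distance between tumbler1 and stand_top below 0.03 m and linear speed of tumbler1 above 0.6 m/s and contact force between tumbler1 and the fingers below 0.1 N) or (horizontal distance between tumbler2 and stand_top below 0.03 m and linear speed of tumbler2 above 0.6 m/s and contact force between tumbler2 and the fingers below 0.1 N) or (horizontal distance between tumbler3 and stand_top below 0.03 m and linear speed of tumbler3 above 0.6 m/s and contact force between tumbler3 and the fingers below 0.1 N) or (horizontal distance between tumbler4 and stand_top below 0.03 m and linear speed of tumbler4 above 0.6 m/s and contact force between tumbler4 and the fingers below 0.1 N)).
It fails at once if the soap is pushed more than 40 mm from its place or knocked over (distance of soap from where it was at the start of the episode above 0.04 m or angle between soap's own z axis and vertical above 0.5 rad).
It fails at once if the mug is pushed more than 40 mm from its place or knocked over (distance of mug from where it was at the start of the episode above 0.04 m or angle between mug's own z axis and vertical above 0.5 rad).
It fails at once if the jar is pushed more than 40 mm from its place or knocked over (distance of jar from where it was at the start of the episode above 0.04 m or angle between jar's own z axis and vertical above 0.5 rad).
Of tumbler0, tumbler1, tumbler2, tumbler3, tumbler4 only 3 to 5 are there at a start; the rules pass over those that are not, and their reading is None.
At some moment in a run one of block, drainer may be knocked a few centimetres aside while the robot is not near it.
It also fails if it takes over 210 s, if anything falls off the work surface, if the arm or the gripper's body presses on something with over 40 N, if the wrist force passes 120 N, or if a joint passes its speed limit or range.

### The arm

A 6-joint arm with a two-finger parallel gripper is mounted at the origin on the work surface. World frame = base frame: x ahead of the robot, y to its left, z up, the work surface at z = 0. Lengths are in mm, angles in rad, forces in N, time in s.
With the tool pointing down it reaches from about 400 to 925 mm from the base axis. Payload 12.5 kg.
Tool frame: the origin (TCP) lies midway between the tips of the shut fingers; the grasp point (between the pads) lies 19 mm behind it; z points along the fingers, y is the line along which they close (so a half turn about z gives the same grasp; the last joint's range is limited). The gripper opens to 95 mm and grips with 3 to 60 N. Pads are 20 mm wide; open, the fingers measure 119 mm over their backs; the gripper's body (75 mm by 180 mm) begins 59 mm behind the grasp point.
Start: joints at [1.138, 0.491, 1.559, -0, 1.092, -0.106], TCP at [200.618, 591.948, 188.561] pointing down, gripper open.
Joint ranges: [-3.1, 3.1], [-0.84, 2.19], [0.05, 2.79], [-1.13, 4.28], [0.06, 2.93], [-2.69, 2.69]. Speed limits (rad/s): [2.22, 2.22, 2.79, 3.14, 3.14, 3.14].

### API

Orientations are given as [roll, pitch, yaw] about the fixed x, y, z axes, in that order (R = Rz(yaw) Ry(pitch) Rx(roll)).
In Python, from cell import state, read_camera, camera_info, env gives the robot as it stands.
- The arm moves only by the tool move_arm, never from a script. Its argument "commands" is a list of rows, each a list of 3 entries, a list of its own where there are three numbers: the shift along the world's x, y, z in cm, then the turn, a rotation vector about the world's x, y, z in degrees, then the opening, from 0 (shut) to 1 (fully open). A call has 1 to 10 rows; each row shifts and turns the commanded pose from where the row before left it; what a row does not reach is not made up. A row lasts 1/10 s, in which the tool goes at most 50 mm and 8.59 degrees, less where a joint would pass 70% of its speed; a pose out of reach is approached as far as the arm can. A call with a gripper value outside its range is refused whole. The fingers move at their own pace and stop on an object; the grip force is fixed at half the most. Time passes only in rows, so rows that do not move let the fingers close. It gives the time, the measured TCP pose, the force, the opening and the grip force at its end, in the units of the state.
- state(): the state, without advancing time (a new reading comes with each control period).
- read_camera(name): name is "scene" or "top"; returns the picture (420x560x3 uint8, blue, green, red); there is no depth.
- camera_info(name): a dict with "K" (3x3 intrinsics, pixels), "cam_to_world" (4x4, takes a point from camera to world coordinates). Camera axes: x right, y down, z forward; pixel columns grow to the right and rows downward; lengths in mm; the calibration is good to about 2 mm. A picture is of the moment at which its call begins. camera_info takes no time and is no camera call.
- env.job_done(): hands the job in; it is judged then, once.
The state is a dict: "t": time; "joints": joint angles; "qvel": joint speeds; "tau": joint torques, N m; "eef_pos": TCP position; "tcp_rot": TCP orientation; "ft_force": force on the tool from outside, world axes, zero at the start; "moment": the same for the moment, N m; "opening": opening from 0.0 (shut) to 1.0 (fully open); "grip_force": force on a finger pad.
Only numpy, scipy, OpenCV 4.12 (cv2) and the standard library are available. Lean on these libraries where they do the work, as an engineer would, in place of code of your own. Each camera call takes 0.05 s, during which the arm holds its last target. There are 200 camera calls.

## Working session

There is one attempt and no reset: what is moved stays moved. The work goes in short steps, Python scripts to look and compute and a tool call to move; the robot and the scene stay as the last step left them, time stands still between calls to the robot, and variables do not carry over. Pictures are saved under pics/ and viewed, at most 14 in all, crops included, and the job is handed in when it is done.

Besides the shell and the picture viewer there is one more tool, called as name([rows], argument=value, ...), one row to a line, values as JSON. move_arm: Moves the arm, as the interface text tells. Its arguments: {"type":"object","properties":{"commands":{"type":"array"}},"required":["commands"]}

```bash
mkdir -p pics; ls
python3 - <<'E'
from cell import state, read_camera, camera_info, env
import cv2,numpy as np
for n in("scene","top"):
    im=read_camera(n); cv2.imwrite(f"pics/{n}0.png",im)
    i=camera_info(n); print(n,np.round(i["K"],1).tolist(),np.round(i["cam_to_world"],3).tolist())
s=state(); print(s)
E
```

```text
pics
scene [[395.8, 0.0, 276.4], [0.0, 395.8, 207.7], [0.0, 0.0, 1.0]] [[-0.639, 0.64, -0.428, 984.703], [0.769, 0.519, -0.372, 298.217], [-0.016, -0.566, -0.824, 865.285], [0.0, 0.0, 0.0, 1.0]]
top [[517.5, 0.0, 272.2], [0.0, 517.5, 211.2], [0.0, 0.0, 1.0]] [[-0.093, -0.976, 0.199, 335.499], [-0.996, 0.091, -0.018, -22.227], [-0.001, -0.2, -0.98, 1414.689], [0.0, 0.0, 0.0, 1.0]]
{'t': 0.1, 'joints': array([ 1.13840485e+00,  4.91463477e-01,  1.55938528e+00, -2.73606755e-05,
        1.09167759e+00, -1.05578927e-01]), 'qvel': array([ 1.34740031e-03, -2.79869686e-03, -1.10200409e-03, -4.21453019e-05,
        1.50024502e-03,  3.51303487e-04]), 'tau': array([ 2.78552820e-03, -6.13621259e+01, -2.58605146e+01,  6.94520096e-02,
        4.70191694e-02,  1.19630172e-05]), 'eef_pos': array([200.51602418, 591.71568299, 188.04354671]), 'tcp_rot': array([-3.14066160e+00, -7.42624744e-05,  2.81479269e+00]), 'ft_force': array([-0.12910898, -0.99914707, -0.17309331]), 'moment': array([-0.02758254,  0.03291598, -0.00824763]), 'grip_force': 0.0, 'opening': 1.002948710013133}
```

View pics/scene0.png

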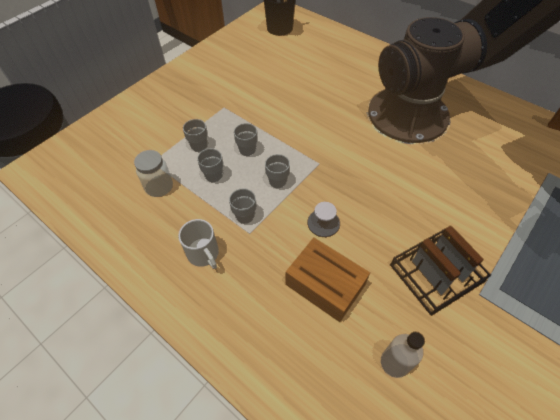

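View pics/top0.png

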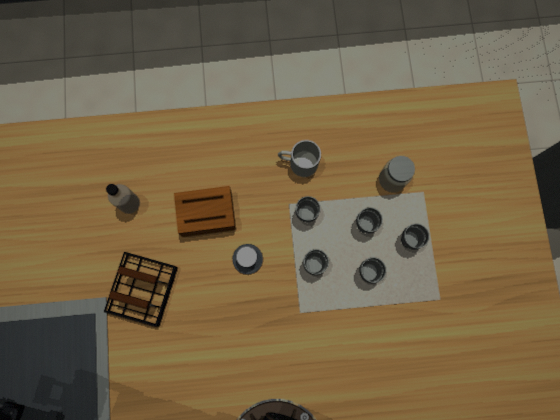

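```bash
cat > h.py <<'E'
import numpy as np,cv2
from cell import state, read_camera, camera_info, env
CI={n:camera_info(n) for n in("scene","top")}
def ray(n,p):
    T=np.array(CI[n]["cam_to_world"]);K=np.array(CI[n]["K"])
    d=T[:3,:3]@np.linalg.inv(K)@np.array([p[0],p[1],1.]);return T[:3,3],d/np.linalg.norm(d)
def onz(n,p,z):
    o,d=ray(n,p);return (o+d*(z-o[2])/d[2])[:2]
def tri(ps,pt):
    o1,d1=ray("scene",ps);o2,d2=ray("top",pt)
    A=np.c_[d1,-d2];s=np.linalg.lstsq(A,o2-o1,rcond=None)[0]
    a,b=o1+s[0]*d1,o2+s[1]*d2;return (a+b)/2,np.linalg.norm(a-b)
def proj(n,P):
    T=np.array(CI[n]["cam_to_world"]);K=np.array(CI[n]["K"])
    c=T[:3,:3].T@(np.array(P,float)-T[:3,3]);c=K@c;return c[:2]/c[2]
def crop(im,x0,y0,x1,y1,f,name):
    c=cv2.resize(im[y0:y1,x0:x1],None,fx=f,fy=f,interpolation=cv2.INTER_CUBIC);cv2.imwrite("pics/"+name,c)
E
python3 - <<'E'
from h import *
t=cv2.imread("pics/top0.png");s=cv2.imread("pics/scene0.png")
a=cv2.resize(t[175:335,100:270],None,fx=3.5,fy=3.5,interpolation=cv2.INTER_CUBIC); cv2.imwrite("pics/c1.png",a)
crop(s,270,180,500,390,2.8,"c2.png")
crop(t,285,190,445,315,4.5,"c3.png")
# dark blobs on mat
g=cv2.cvtColor(t,cv2.COLOR_BGR2GRAY)
sub=g[185:310,285:445]
m=(sub<85).astype(np.uint8)
cs,_=cv2.findContours(m,cv2.RETR_EXTERNAL,cv2.CHAIN_APPROX_NONE)
for c in cs:
    if cv2.contourArea(c)>100:
        e=cv2.fitEllipse(c); p=np.array(e[0])+[285,185]; print("top",p.round(1),np.round(e[1],1),onz("top",p,78).round(1))
E
```

```text
top [369.2 273.1] [24.7 35.4] [ 422.7 -280. ]
top [313.6 265.5] [23.4 34.2] [ 455.2 -139.8]
top [411.4 240. ] [24.9 37.8] [ 497.6 -400.8]
top [366.  224.2] [24.3 36.5] [ 550.2 -288.4]
top [305.6 213.2] [23.6 35.4] [ 594.1 -133.9]
top [389.9 190.2] [13.3 31.3] [ 635.2 -363.4]
```

View pics/c1.png

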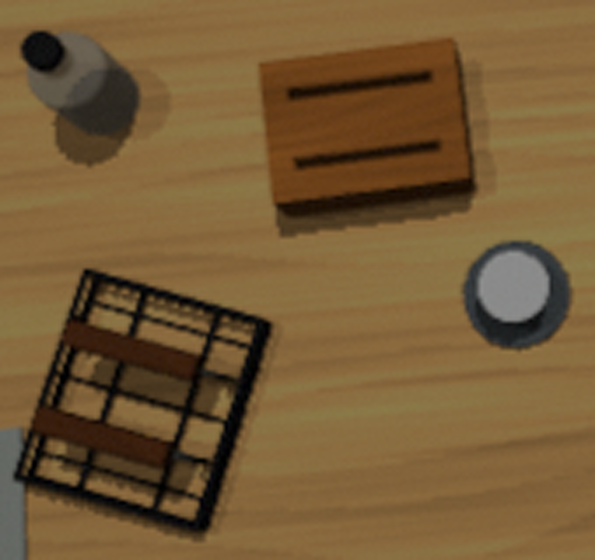

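View pics/c2.png

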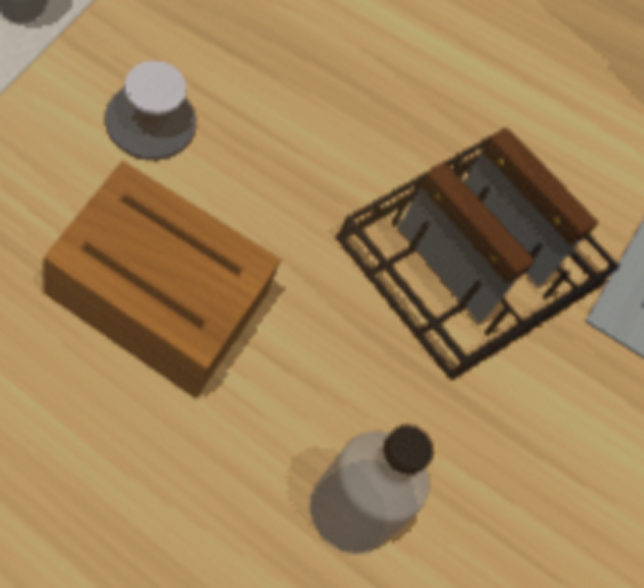

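View pics/c3.png

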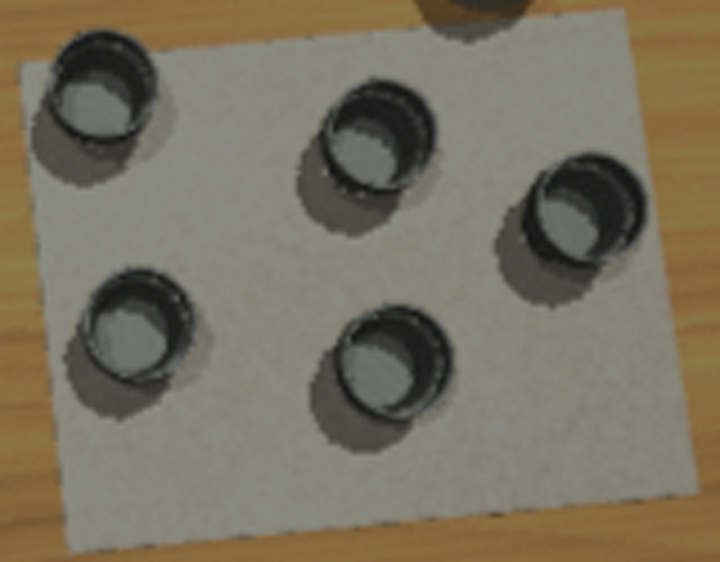

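```bash
cat >> h.py <<'E'
from scipy.optimize import least_squares
def blobs(m,amin):
    cs,_=cv2.findContours(m.astype(np.uint8),cv2.RETR_EXTERNAL,cv2.CHAIN_APPROX_NONE)
    return [c for c in cs if cv2.contourArea(c)>amin]
def rimfit(n,c,z=78,r=33):
    """circle of known radius on plane z through the contour's outward (away from camera) half"""
    P=np.array([onz(n,p,z) for p in c[:,0,:].astype(float)]);o=ray(n,(0,0))[0][:2]
    ctr=P.mean(0)
    for _ in range(4):
        u=(ctr-o)/np.linalg.norm(ctr-o);Q=P[(P-ctr)@u>-3]
        ctr=least_squares(lambda x:np.linalg.norm(Q-x,axis=1)-r,ctr,loss="soft_l1",f_scale=1.5).x
    return ctr,np.std(np.linalg.norm(Q-ctr,axis=1)-r)
def handles(n,im):
    h=cv2.cvtColor(im,cv2.COLOR_BGR2HSV).astype(int)
    return ((h[...,0]<11)|(h[...,0]>172))&(h[...,1]>110)&(h[...,2]>30)
E
python3 - <<'E'
from h import *
I={n:cv2.imread(f"pics/{n}0.png") for n in("scene","top")}
for n,box in(("top",(285,185,445,315)),("scene",(170,110,305,230))):
    x0,y0,x1,y1=box;g=cv2.cvtColor(I[n],cv2.COLOR_BGR2GRAY)
    for thr in((60,72) if n=="top" else (85,100)):
        m=np.zeros(g.shape,bool);m[y0:y1,x0:x1]=g[y0:y1,x0:x1]<thr
        for c in blobs(m,120):
            ctr,s=rimfit(n,c);print(n,thr,cv2.boundingRect(c),ctr.round(1),s.round(1))
for n,pt in(("top",(247,257)),("scene",(325,211))):
    im=I[n];h=cv2.cvtColor(im,cv2.COLOR_BGR2HSV);print(n,"stand px",im[pt[1],pt[0]],im[pt[1]+14,pt[0]+ (5 if n=="top" else 0)])
    m=(h[...,1]<60)&(h[...,2]>(100 if n=="top" else 130))
    for c in blobs(m,60):
        if cv2.pointPolygonTest(c,pt,False)>=0:
            e=cv2.fitEllipse(c);print(n,"stand",e,onz(n,e[0],60).round(1))
    m=handles(n,im)
    for c in blobs(m,60):
        if cv2.contourArea(c)<900:
            r=cv2.minAreaRect(c);print(n,"handle",np.round(r[0],1),np.round(r[1],1),round(r[2],1),onz(n,r[0],101.5).round(1))
    # slots
    g=cv2.cvtColor(im,cv2.COLOR_BGR2GRAY);x0,y0,x1,y1=(176,186,236,225) if n=="top" else (290,245,370,300)
    m=np.zeros(g.shape,bool);m[y0:y1,x0:x1]=g[y0:y1,x0:x1]<(50 if n=="top" else 70)
    for c in blobs(m,15):
        r=cv2.minAreaRect(c);b=np.array([onz(n,p,70) for p in cv2.boxPoints(r)])
        L=sorted([(np.linalg.norm(b[(i+1)%4]-b[i]),*(b[(i+1)%4]-b[i])) for i in range(4)])[-1]
        print(n,"slot",np.round(r[0],1),onz(n,r[0],70).round(1),"len",round(L[0],1),"ang",round(np.degrees(np.arctan2(L[2],L[1]))%180,1))
E
```

```text
top 60 (359, 258, 26, 27) [ 429.5 -284. ] 8.5
top 60 (303, 250, 25, 27) [ 452.6 -134.5] 8.2
top 60 (401, 224, 27, 29) [ 507.4 -410. ] 3.0
top 60 (357, 208, 25, 22) [ 560.3 -294. ] 10.3
top 60 (297, 197, 22, 20) [ 601.6 -137.5] 9.6
top 60 (381, 185, 24, 9) [ 617.1 -367.3] 9.7
top 72 (358, 258, 28, 28) [ 429.7 -286.5] 2.4
top 72 (302, 250, 26, 28) [ 462.2 -143.4] 2.6
top 72 (400, 224, 29, 29) [ 507.2 -410.8] 2.3
top 72 (355, 208, 27, 30) [ 560.1 -296.3] 2.2
top 72 (295, 197, 25, 30) [ 604.  -138.5] 2.2
top 72 (376, 185, 29, 11) [ 620.4 -358.8] 12.5
scene 85 (232, 204, 24, 19) [646.8 -91.7] 9.5
scene 85 (231, 190, 23, 18) [ 618. -121.] 10.9
scene 85 (266, 169, 23, 19) [ 513.4 -103.6] 8.7
scene 85 (200, 161, 23, 21) [ 598.8 -248.5] 8.7
scene 85 (199, 150, 21, 16) [ 575.8 -280.3] 10.8
scene 85 (236, 136, 21, 20) [ 474.  -245.7] 7.9
scene 85 (186, 130, 21, 22) [ 543.4 -363.3] 7.2
scene 100 (230, 190, 27, 34) [ 623.3 -128.3] 8.6
scene 100 (266, 155, 24, 33) [ 482.  -128.3] 12.5
scene 100 (235, 124, 22, 32) [ 436.9 -286.3] 2.3
scene 100 (184, 120, 39, 62) [ 516.1 -411.5] 10.6
top stand px [137 137 137] [60 59 55]
top stand ((246.2788848876953, 256.3399353027344), (19.23176383972168, 19.400882720947266), 60.70806884765625) [497.1  32. ]
top slot [204.6 218.7] [605.7 133.1] len 109.3 ang 92.2
top slot [202.5 198.9] [659.6 135.1] len 110.2 ang 92.0
scene stand px [175 175 181] [46 55 66]
scene stand ((324.9571838378906, 210.46139526367188), (17.40488052368164, 21.181005477905273), 98.83805847167969) [498.   32.5]
scene slot [359.7 289.7] [623.  212.1] len 53.8 ang 3.0
scene slot [304.5 291.2] [700.2 123.4] len 88.0 ang 92.7
scene slot [320.8 281.5] [660.3 137.1] len 106.8 ang 92.4
scene slot [334.1 263.3] [606.4 134.3] len 104.2 ang 92.7
```

Run:
```python
from h import *
I={n:cv2.imread(f"pics/{n}0.png") for n in("scene","top")}
for p in((372.6,269.6),(306.8,208.7),(315.3,261.4),(369,219.6),(415.7,236)): print("manual",onz("top",p,78).round(1))
for n,pts in(("top",[(137,274),(130,299)]),("scene",[(441,259),(464,246)])):
    h=cv2.cvtColor(I[n],cv2.COLOR_BGR2HSV)
    for x,y in pts: print(n,[h[y+d,x].tolist() for d in(-3,0,3)])
n="scene";g=cv2.cvtColor(I[n],cv2.COLOR_BGR2GRAY)
for P in((430,-286.5),(461,-143),(507,-411),(560,-296),(604,-138.5)):
    c=proj(n,(*P,78));b=proj(n,(*P,40))
    for thr in(95,108):
        m=np.zeros(g.shape,np.uint8);cv2.circle(m,tuple(int(v) for v in b.round()),19,1,-1);m=(m>0)&(g<thr)
        c=max(blobs(m,50),key=cv2.contourArea);q,s=rimfit(n,cv2.convexHull(c) if 0 else c);print(P,thr,cv2.boundingRect(c),q.round(1),s.round(1))
```

```text
manual [ 430.7 -290. ]
manual [ 605.8 -138.2]
manual [ 465.4 -145.3]
manual [ 561.6 -297.8]
manual [ 507.  -413.4]
top [[11, 163, 39], [11, 191, 56], [11, 197, 53]]
top [[14, 217, 40], [13, 207, 53], [11, 198, 54]]
scene [[11, 163, 91], [12, 163, 94], [13, 172, 74]]
scene [[13, 171, 91], [13, 168, 91], [12, 161, 73]]
(430, -286.5) 95 (235, 124, 22, 32) [ 448.5 -268.8] 12.2
(430, -286.5) 108 (235, 124, 22, 32) [ 435.6 -287.1] 2.3
(461, -143) 95 (266, 169, 24, 19) [ 510.7 -106.5] 8.3
(461, -143) 108 (266, 155, 24, 34) [ 470.6 -142.7] 2.0
(507, -411) 95 (184, 120, 28, 36) [ 516.6 -411.5] 10.8
(507, -411) 108 (184, 120, 29, 36) [ 513.1 -410.8] 2.1
(560, -296) 95 (198, 149, 25, 33) [ 580.1 -284.5] 11.2
(560, -296) 108 (198, 149, 26, 34) [ 566.  -296.4] 1.9
(604, -138.5) 95 (230, 190, 27, 34) [ 623.6 -127.3] 9.4
(604, -138.5) 108 (230, 189, 27, 35) [ 614.3 -137.6] 4.6
```

Run:
```python
from h import *
s=cv2.imread("pics/scene0.png");crop(s,175,110,300,230,5,"c4.png")
```

```text
(no output)
```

View pics/c4.png

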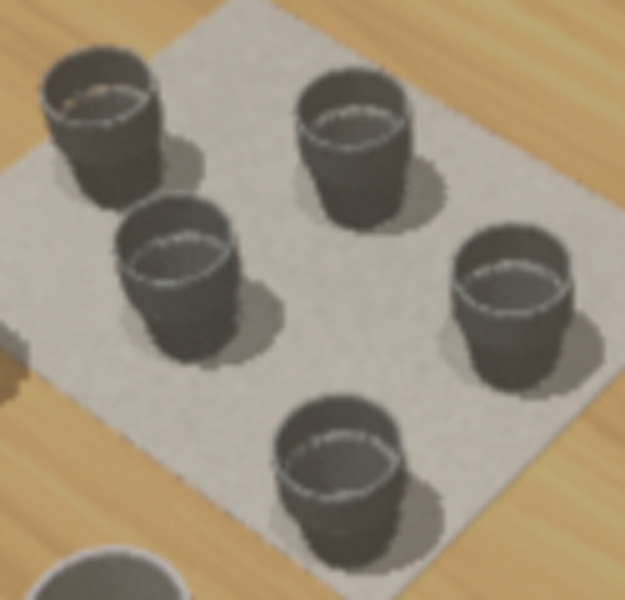

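```bash
cat >> h.py <<'E'
def findh(n,im,box=None,z=101.5,vmax=None,show=True):
    h=cv2.cvtColor(im,cv2.COLOR_BGR2HSV).astype(int)
    x0,y0,x1,y1=box or ((100,245,182,332) if n=="top" else (385,215,495,315))
    lo,hi=(44,75) if n=="top" else (60,125)
    if vmax: hi=vmax
    m=np.zeros(h.shape[:2],bool);w=(h[...,0]>=7)&(h[...,0]<=15)&(h[...,1]>140)&(h[...,2]>lo)&(h[...,2]<hi)
    m[y0:y1,x0:x1]=w[y0:y1,x0:x1]
    m=cv2.morphologyEx(m.astype(np.uint8),cv2.MORPH_OPEN,np.ones((3,3)))
    out=[]
    for c in blobs(m,60):
        r=cv2.minAreaRect(c);b=np.array([onz(n,p,z) for p in cv2.boxPoints(r)])
        E=sorted([(np.linalg.norm(b[(i+1)%4]-b[i]),*(b[(i+1)%4]-b[i])) for i in range(4)])
        a=np.degrees(np.arctan2(E[-1][2],E[-1][1]))%180;q=onz(n,r[0],z);out.append((q,a,r))
        if show: print(n,"handle",np.round(r[0],1),q.round(1),"size",round(E[-1][0]),round(E[0][0]),"ang",round(a,1))
    return out
E
python3 - <<'E'
from h import *
R={n:findh(n,cv2.imread(f"pics/{n}0.png")) for n in("scene","top")}
for a in R["scene"]:
    for b in R["top"]:
        if np.linalg.norm(a[0]-b[0])<30: print(tri(a[2][0],b[2][0]))
E
```

```text
scene handle [440.8 257.6] [466.3 309.5] size 101 22 ang 68.7
scene handle [463.8 244.3] [404.9 333. ] size 100 20 ang 70.3
top handle [127.8 299.2] [412.3 334.6] size 97 20 ang 68.4
top handle [136.2 274.5] [472.1 311.1] size 98 19 ang 69.0
(array([471.3275359 , 309.31810676, 108.82371366]), np.float64(0.14063332272038143))
(array([411.77687033, 332.42227082, 110.37726582]), np.float64(0.41935796098600236))
```

move_arm([
  [[2.25,-2.35,0],[0,0,-7.7],0.5],
  [[2.25,-2.35,0],[0,0,-7.7],0.5],
  [[2.25,-2.35,0],[0,0,-7.7],0.5],
  [[2.25,-2.35,0],[0,0,-7.7],0.5],
  [[2.25,-2.35,0],[0,0,-7.7],0.5],
  [[2.25,-2.35,0],[0,0,-7.7],0.5],
])

```text
t: 0.7
eef_pos: [336.3, 449.8, 188.4]
tcp_rot: [-3.141, 0.0, 2.003]
ft_force: [0.2, 0.9, 1.1]
opening: 0.552
grip_force: 0.0
```

move_arm([
  [[2.25,-2.35,0],[0,0,-7.7],0.5],
  [[2.25,-2.35,0],[0,0,-7.7],0.5],
  [[2.25,-2.35,0],[0,0,-7.7],0.5],
  [[2.25,-2.35,0],[0,0,-7.7],0.5],
  [[2.25,-2.35,0],[0,0,-7.7],0.5],
  [[2.25,-2.35,0],[0,0,-7.7],0.5],
  [[0,0,0],[0,0,0],0.5],
  [[0,0,0],[0,0,0],0.5],
])

```text
t: 1.5
eef_pos: [470.6, 309.6, 188.2]
tcp_rot: [-3.141, 0.001, 1.202]
ft_force: [0.2, 0.8, 0.4]
opening: 0.496
grip_force: 0.0
```

move_arm([
  [[0,0,-3],[0,0,0],0.5],
  [[0,0,-3],[0,0,0],0.5],
  [[0,0,-2],[0,0,0],0.5],
  [[0,0,-1.2],[0,0,0],0.5],
  [[0,0,0],[0,0,0],0.5],
])

```text
t: 2.0
eef_pos: [469.5, 310.4, 95.4]
tcp_rot: [-3.14, 0.002, 1.204]
ft_force: [0.0, -0.9, 0.5]
opening: 0.503
grip_force: 0.0
```

move_arm([
  [[0,0,0],[0,0,0],0.1],
  [[0,0,0],[0,0,0],0.1],
  [[0,0,0],[0,0,0],0.1],
  [[0,0,0],[0,0,0],0.1],
  [[0,0,0],[0,0,0],0.1],
  [[0,0,0],[0,0,0],0.1],
])

```text
t: 2.6
eef_pos: [470.7, 309.9, 96.7]
tcp_rot: [3.141, -0.0, 1.202]
ft_force: [0.8, 0.0, 0.0]
opening: 0.11
grip_force: 0.0
```

Run:
```python
from h import *
s=read_camera("scene");crop(s,375,170,515,310,4,"g1.png");print(state()["opening"],state()["grip_force"],state()["ft_force"])
```

```text
0.10529715161785326 0.0 [-0.75447361 -0.22634554  0.42709695]
```

View pics/g1.png

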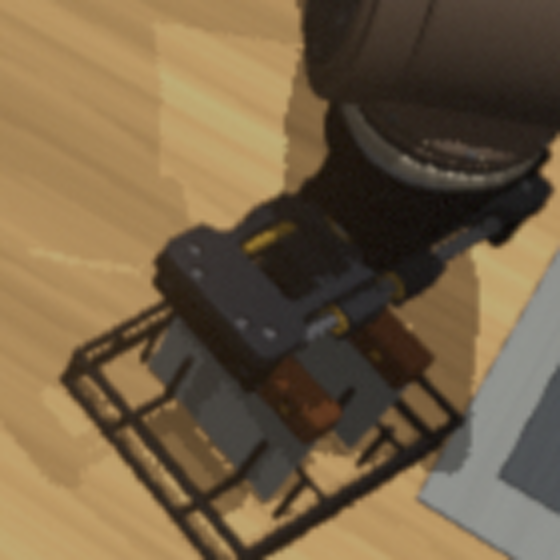

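Run:
```python
from h import *
for z in(97,116,175): print(z,(proj("scene",(470.7,309.9,z))-[375,170])*4)
y=np.array([np.sin(1.202),-np.cos(1.202)]);x=np.array([np.cos(1.202),np.sin(1.202)])
for a in(-1,1):
  for b in(-1,1): print((proj("scene",(*(np.array([470.7,309.9])+a*90*y+b*37.5*x),175))-[375,170])*4,(proj("scene",(*(np.array([470.7,309.9])+a*37.5*y+b*90*x),175))-[375,170])*4)
s=read_camera("top");crop(s,90,200,230,340,4,"g2.png")
print((proj("top",(470.7,309.9,97))-[90,200])*4)
```

```text
97 [257.53702977 360.57282974]
116 [269.22125984 344.0542344 ]
175 [308.47743218 288.55577012]
[387.70126965 159.51853438] [241.38835443 129.12557952]
[498.28304453 267.52762409] [503.41274228 398.6015029 ]
[116.21722564 309.85585523] [130.27474191 187.95600897]
[220.14813275 432.42368913] [385.69124644 472.04634021]
[188.69594178 300.57688419]
```

View pics/g2.png

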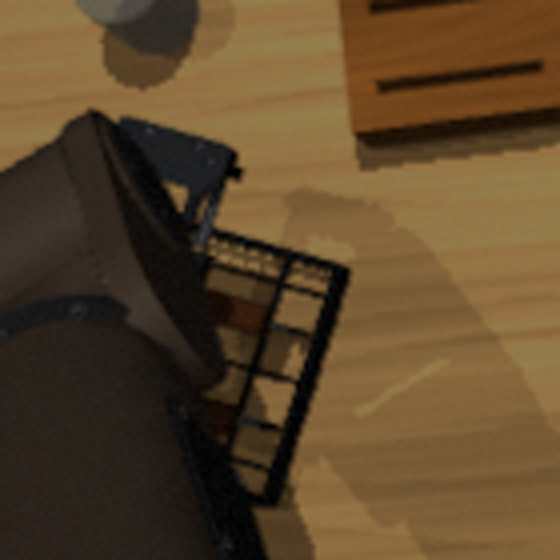

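move_arm([
  [[0,0,0],[0,0,0],0.0],
  [[0,0,0],[0,0,0],0.0],
  [[0,0,0],[0,0,0],0.0],
  [[0,0,0],[0,0,0],0.0],
])

```text
t: 3.1
eef_pos: [470.6, 309.9, 96.5]
tcp_rot: [3.142, 0.0, 1.202]
ft_force: [1.0, 0.2, 0.8]
opening: 0.006
grip_force: 0.0
```

move_arm([
  [[0,0,2],[0,0,0],0.0],
  [[0,0,3],[0,0,0],0.0],
  [[0,0,3],[0,0,0],0.0],
  [[0,0,2],[0,0,0],0.0],
  [[0,0,0],[0,0,0],0.0],
])

```text
t: 3.6
eef_pos: [471.6, 310.5, 199.2]
tcp_rot: [3.138, -0.003, 1.202]
ft_force: [0.3, 0.0, 0.0]
opening: 0.006
grip_force: 0.0
```

Run:
```python
from h import *
s=read_camera("scene");crop(s,365,140,515,320,3.3,"g3.png");print((proj("scene",state()["eef_pos"])-[365,140])*3.3)
R={"scene":findh("scene",s),"top":findh("top",read_camera("top"))}
```

```text
[301.06892195 318.56578287]
scene handle [445.3 260.2] [466.1 319.6] size 38 14 ang 72.5
scene handle [429.  244.3] [452.8 274.6] size 29 21 ang 64.9
```

View pics/g3.png

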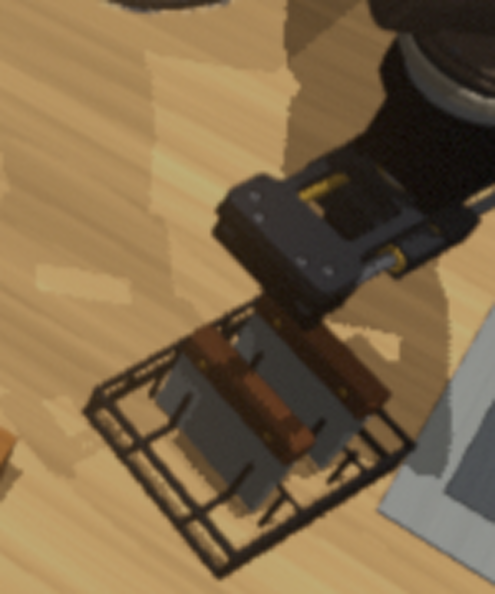

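move_arm([
  [[0,0,-3],[0,0,0],0.0],
  [[0,0,-3],[0,0,0],0.0],
  [[0,0,-1.4],[0,0,0],0.0],
  [[0,0,0],[0,0,0],0.0],
])

```text
t: 4.1
eef_pos: [469.1, 309.2, 119.5]
tcp_rot: [-3.138, 0.004, 1.202]
ft_force: [-0.2, -0.8, 1.2]
opening: 0.005
grip_force: 0.0
```

move_arm([
  [[0,0,-0.3],[0,0,0],0.0],
  [[0,0,-0.3],[0,0,0],0.0],
  [[0,0,0],[0,0,0],0.0],
])

```text
t: 4.4
eef_pos: [470.7, 310.0, 116.7]
tcp_rot: [3.141, -0.0, 1.202]
ft_force: [-0.5, 0.8, 0.1]
opening: 0.0
grip_force: 0.0
```

move_arm([
  [[0,0,-0.3],[0,0,0],0.0],
  [[0,0,0],[0,0,0],0.0],
])

```text
t: 4.6
eef_pos: [470.6, 309.9, 113.6]
tcp_rot: [3.141, -0.0, 1.202]
ft_force: [0.5, -0.0, -0.8]
opening: 0.003
grip_force: 0.0
```

move_arm([
  [[0,0,-0.2],[0,0,0],0.0],
  [[0,0,0],[0,0,0],0.0],
])

```text
t: 4.8
eef_pos: [470.6, 309.9, 111.4]
tcp_rot: [3.142, 0.0, 1.202]
ft_force: [-0.3, -0.3, 0.5]
opening: 0.004
grip_force: 0.0
```

move_arm([
  [[0,0,-0.2],[0,0,0],0.0],
  [[0,0,0],[0,0,0],0.0],
])

```text
t: 5.0
eef_pos: [470.5, 309.9, 109.4]
tcp_rot: [-3.142, 0.0, 1.202]
ft_force: [-0.2, 0.0, 0.3]
opening: 0.005
grip_force: 0.0
```

move_arm([
  [[0,0,-0.2],[0,0,0],0.0],
  [[0,0,0],[0,0,0],0.0],
])

```text
t: 5.2
eef_pos: [470.5, 309.9, 107.3]
tcp_rot: [-3.141, 0.0, 1.202]
ft_force: [-0.2, 0.0, -0.1]
opening: 0.004
grip_force: 0.0
```

move_arm([
  [[0,0,3],[0,0,0],0.0],
  [[0,0,4],[0,0,0],0.0],
  [[1,-1,1],[0,0,8.5],0.5],
  [[1,-1,0],[0,0,8.5],0.5],
  [[1,-1,0],[0,0,8.5],0.5],
  [[1,-1,0],[0,0,8.5],0.5],
  [[1,-1,0],[0,0,8.5],0.5],
  [[1,-1,0],[0,0,8.5],0.5],
  [[1,-1,0],[0,0,8.5],0.5],
  [[1,-1,0],[0,0,8.5],0.5],
])

```text
t: 6.2
eef_pos: [551.0, 229.5, 187.5]
tcp_rot: [3.142, -0.0, 2.395]
ft_force: [0.2, -1.3, 0.8]
opening: 0.495
grip_force: 0.0
```

move_arm([
  [[0,0,0],[0,0,8.5],0.5],
  [[0,0,0],[0,0,8.5],0.5],
  [[0,0,0],[0,0,5],0.5],
  [[0,0,0],[0,0,0],0.5],
])

```text
t: 6.6
eef_pos: [550.6, 229.9, 187.5]
tcp_rot: [3.142, -0.0, 2.774]
ft_force: [-0.3, 0.3, -0.1]
opening: 0.498
grip_force: 0.0
```

Run:
```python
from h import *
s=read_camera("scene");p=state()["eef_pos"];print(p,state()["tcp_rot"])
q=proj("scene",p);x0,y0=int(q[0])-60,int(q[1])-90
crop(s,x0,y0,x0+130,y0+140,4,"g4.png");yaw=state()["tcp_rot"][2];y=np.array([np.sin(yaw),-np.cos(yaw),0])
for P in(p,p+24*y,p-24*y,p+[0,0,78],p+[0,0,78]+90*y,p+[0,0,78]-90*y):print(((proj("scene",P)-[x0,y0])*4).round())
```

```text
[550.61735298 229.91814571 187.53695426] [ 3.14151760e+00 -2.51667359e-05  2.77073763e+00]
[242. 360.]
[274. 399.]
[211. 323.]
[283. 274.]
[424. 433.]
[159. 135.]
```

View pics/g4.png

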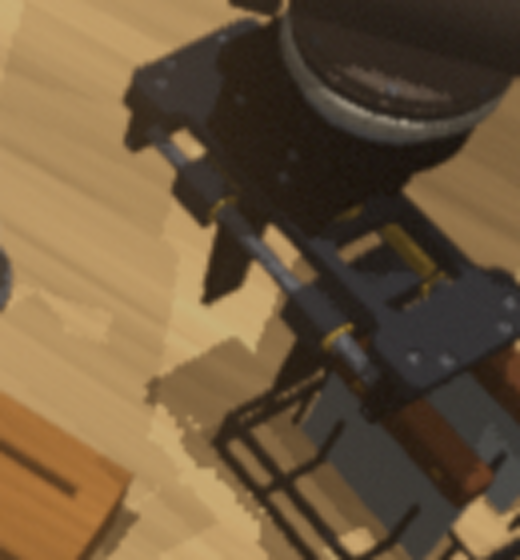

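move_arm([
  [[-0.8,0.8,0],[0,0,-8.5],0.5],
  [[-0.8,0.8,0],[0,0,-8.5],0.5],
  [[-0.8,0.8,0],[0,0,-8.5],0.5],
  [[-0.8,0.8,0],[0,0,-8.5],0.5],
  [[-0.8,0.8,0],[0,0,-8.5],0.5],
  [[-0.8,0.8,0],[0,0,-8.5],0.5],
  [[-0.8,0.8,0],[0,0,-8.5],0.5],
  [[-0.8,0.8,0],[0,0,-8.5],0.5],
  [[-0.8,0.8,0],[0,0,-8.5],0.5],
  [[-0.8,0.8,0],[0,0,-8.5],0.5],
])

```text
t: 7.65
eef_pos: [470.2, 310.3, 187.6]
tcp_rot: [3.141, -0.0, 1.28]
ft_force: [-0.4, -0.8, -0.3]
opening: 0.5
grip_force: 0.0
```

move_arm([
  [[0,0,-2],[0,0,-5],0.5],
  [[0,0,-3],[0,0,0],0.5],
  [[0,0,-3],[0,0,0],0.5],
  [[0,0,-1.2],[0,0,0],0.5],
  [[0,0,0],[0,0,0],0.5],
])

```text
t: 8.15
eef_pos: [470.1, 309.7, 94.4]
tcp_rot: [-3.14, 0.002, 1.201]
ft_force: [0.4, -0.6, -0.4]
opening: 0.498
grip_force: 0.0
```

move_arm([
  [[0,0,-0.4],[0,0,0],0.5],
  [[0,0,-0.4],[0,0,0],0.5],
  [[0,0,0],[0,0,0],0.5],
])

```text
t: 8.45
eef_pos: [470.8, 310.0, 88.0]
tcp_rot: [3.141, -0.001, 1.202]
ft_force: [-0.4, 0.5, 0.0]
opening: 0.502
grip_force: 0.0
```

move_arm([
  [[0,0,-0.4],[0,0,0],0.5],
  [[0,0,-0.4],[0,0,0],0.5],
  [[0,0,0],[0,0,0],0.5],
])

```text
t: 8.75
eef_pos: [470.4, 309.8, 79.1]
tcp_rot: [-3.141, 0.0, 1.202]
ft_force: [-0.2, -0.6, 0.5]
opening: 0.5
grip_force: 0.0
```

move_arm([
  [[0,0,0],[0,0,0],0.1],
  [[0,0,0],[0,0,0],0.1],
  [[0,0,0],[0,0,0],0.1],
  [[0,0,0],[0,0,0],0.1],
  [[0,0,0],[0,0,0],0.1],
  [[0,0,0],[0,0,0],0.1],
])

```text
t: 9.35
eef_pos: [470.6, 310.0, 79.6]
tcp_rot: [3.141, -0.0, 1.202]
ft_force: [0.1, 0.1, 0.3]
opening: 0.206
grip_force: 30.0
```

move_arm([
  [[0,0,0.5],[0,0,0],0.1],
  [[0,0,1],[0,0,0],0.1],
  [[0,0,1.5],[0,0,0],0.1],
  [[0,0,1.5],[0,0,0],0.1],
  [[0,0,1.5],[0,0,0],0.1],
  [[0,0,1.5],[0,0,0],0.1],
  [[0,0,1],[0,0,0],0.1],
  [[0,0,0],[0,0,0],0.1],
])

```text
t: 10.15
eef_pos: [471.1, 310.2, 166.2]
tcp_rot: [3.14, -0.002, 1.202]
ft_force: [-1.2, 0.1, -1.1]
opening: 0.204
grip_force: 30.0
```

Run:
```python
from h import *
s=read_camera("scene");t=read_camera("top");cv2.imwrite("pics/s_lift.png",s);cv2.imwrite("pics/t_lift.png",t)
a=cv2.resize(s[150:320,270:510],(800,567));cv2.imwrite("pics/g5.png",a)
p=state()["eef_pos"];print(p,state()["ft_force"],(proj("scene",p)-[270,150])*3.333)
```

```text
[470.42725663 309.8584232  164.44368882] [-0.03394824  0.42147739 -0.98806886] [600.99667229 315.44284976]
```

View pics/g5.png

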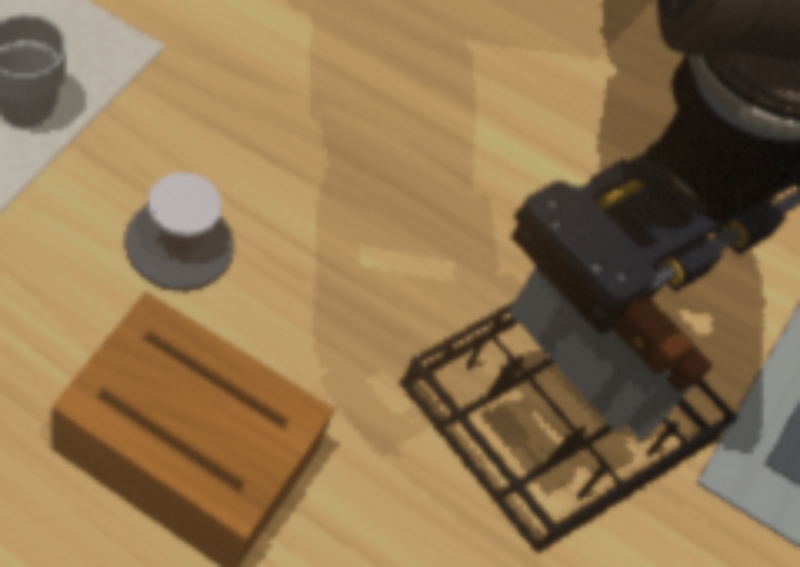

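move_arm([
  [[1.35,-1.24,0],[0,0,1.7],0.1],
  [[2.7,-2.48,0],[0,0,3.35],0.1],
  [[2.7,-2.48,0],[0,0,3.35],0.1],
  [[2.7,-2.48,0],[0,0,3.35],0.1],
  [[2.7,-2.48,0],[0,0,3.35],0.1],
  [[2.7,-2.48,0],[0,0,3.35],0.1],
  [[2.7,-2.48,0],[0,0,3.35],0.1],
  [[1.35,-1.24,0],[0,0,1.7],0.1],
  [[0,0,0],[0,0,0],0.1],
  [[0,0,0],[0,0,0],0.1],
])

```text
t: 11.25
eef_pos: [659.0, 136.3, 163.4]
tcp_rot: [-3.14, -0.0, 1.611]
ft_force: [-1.5, -0.0, -1.4]
opening: 0.208
grip_force: 30.0
```

Run:
```python
from h import *
s=read_camera("scene");t=read_camera("top");cv2.imwrite("pics/s1.png",s);cv2.imwrite("pics/t1.png",t)
print(state()["eef_pos"],state()["tcp_rot"],state()["ft_force"])
a=cv2.resize(s[190:330,260:400],(560,560),interpolation=cv2.INTER_CUBIC);cv2.imwrite("pics/g6.png",a)
p=state()["eef_pos"];yw=state()["tcp_rot"][2];u=np.array([np.cos(yw),np.sin(yw)])
for k in(-50,50):
  for z in(94,174): print(k,z,((proj("scene",(*(p[:2]+k*u),z))-[260,190])*4).round(1))
  print("slot",((proj("scene",(660+k*1.09*np.cos(1.61),136+k*1.09*np.sin(1.61),70))-[260,190])*4).round(1))
```

```text
[658.76734648 137.10150609 164.11289547] [-3.14056080e+00 -6.17121817e-05  1.61245965e+00] [ 0.31867481  0.04072175 -1.70437024]
-50 94 [170.7 293.8]
-50 174 [177.  221.3]
slot [159.5 309.2]
50 94 [329.4 398.9]
50 174 [349.9 332.1]
slot [327.9 422.3]
```

View pics/g6.png

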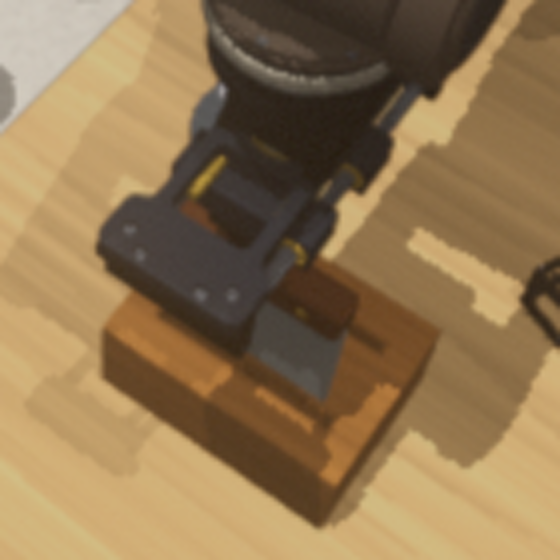

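```bash
cat >> h.py <<'E'
def bladeedge(s,x0=318,x1=346,y0=262,y1=300):
    h=cv2.cvtColor(s,cv2.COLOR_BGR2HSV);m=(h[...,1]<85)&(h[...,2]>45)&(h[...,2]<120)
    ps=[]
    for x in range(x0,x1):
        r=np.flatnonzero(m[y0:y1,x])
        if len(r)>3: ps.append((x,y0+r.max()+.5,len(r)))
    return ps
E
python3 - <<'E'
from h import *
s=cv2.imread("pics/s1.png");h=cv2.cvtColor(s,cv2.COLOR_BGR2HSV)
print([tuple(h[y,335].tolist()) for y in range(272,296,2)])
p=bladeedge(s);print(p)
for q in p[::2]: print(q[:2],onz("scene",q[:2],94).round(1))
E
```

```text
[(17, 49, 73), (19, 48, 74), (18, 52, 74), (15, 46, 77), (16, 51, 75), (17, 43, 83), (19, 40, 89), (14, 69, 93), (14, 152, 94), (14, 166, 83), (14, 164, 98), (15, 172, 156)]
[(318, np.float64(271.5), 10), (319, np.float64(271.5), 10), (320, np.float64(270.5), 9), (321, np.float64(269.5), 8), (322, np.float64(277.5), 9), (323, np.float64(278.5), 14), (324, np.float64(278.5), 17), (325, np.float64(279.5), 18), (326, np.float64(280.5), 18), (327, np.float64(281.5), 17), (328, np.float64(281.5), 16), (329, np.float64(282.5), 16), (330, np.float64(283.5), 16), (331, np.float64(283.5), 16), (332, np.float64(284.5), 16), (333, np.float64(285.5), 17), (334, np.float64(285.5), 16), (335, np.float64(286.5), 16), (336, np.float64(286.5), 15), (337, np.float64(287.5), 16), (338, np.float64(288.5), 16), (339, np.float64(288.5), 16), (340, np.float64(289.5), 16), (341, np.float64(288.5), 14), (342, np.float64(285.5), 11), (343, np.float64(281.5), 7), (344, np.float64(278.5), 4)]
(318, np.float64(271.5)) [655.3 123.9]
(320, np.float64(270.5)) [650.7 125.8]
(322, np.float64(277.5)) [661.1 138.6]
(324, np.float64(278.5)) [660.3 143.1]
(326, np.float64(280.5)) [661.3 149. ]
(328, np.float64(281.5)) [660.5 153.6]
(330, np.float64(283.5)) [661.5 159.4]
(332, np.float64(284.5)) [660.7 163.9]
(334, np.float64(285.5)) [659.9 168.4]
(336, np.float64(286.5)) [659.1 172.9]
(338, np.float64(288.5)) [660.1 178.6]
(340, np.float64(289.5)) [659.4 183.1]
(342, np.float64(285.5)) [649.4 181.2]
(344, np.float64(278.5)) [633.7 175.6]
```

move_arm([
  [[0,0.1,-0.9],[0,0,0],0.1],
  [[0,0,-0.9],[0,0,0],0.1],
  [[0,0,-0.4],[0,0,0],0.1],
  [[0,0,-0.4],[0,0,0],0.1],
  [[0,0,-0.3],[0,0,0],0.1],
  [[0,0,0],[0,0,0],0.1],
])

```text
t: 11.95
eef_pos: [659.5, 137.3, 135.1]
tcp_rot: [-3.141, 0.0, 1.612]
ft_force: [-0.3, -0.0, -2.1]
opening: 0.207
grip_force: 30.0
```

move_arm([
  [[0,0,-0.4],[0,0,0],0.1],
  [[0,0,-0.4],[0,0,0],0.1],
  [[0,0,0],[0,0,0],0.1],
])

```text
t: 12.25
eef_pos: [659.3, 137.3, 126.9]
tcp_rot: [-3.141, 0.0, 1.612]
ft_force: [-1.0, 0.3, -0.4]
opening: 0.207
grip_force: 30.0
```

move_arm([
  [[0,0,-0.6],[0,0,0],0.1],
  [[0,0,-0.6],[0,0,0],0.1],
  [[0,0,-0.6],[0,0,0],0.1],
  [[0,0,-0.6],[0,0,0],0.1],
  [[0,0,-0.4],[0,0,0],0.1],
  [[0,0,0],[0,0,0],0.1],
])

```text
t: 12.85
eef_pos: [659.4, 137.3, 98.8]
tcp_rot: [-3.141, 0.0, 1.612]
ft_force: [-0.2, -0.1, -2.5]
opening: 0.205
grip_force: 30.0
```

move_arm([
  [[0,0,-0.3],[0,0,0],0.1],
  [[0,0,-0.2],[0,0,0],0.1],
  [[0,0,0],[0,0,0],0.1],
])

```text
t: 13.15
eef_pos: [659.5, 137.3, 94.3]
tcp_rot: [-3.141, 0.0, 1.612]
ft_force: [0.3, -0.7, -1.5]
opening: 0.203
grip_force: 30.0
```

Near the bottom; two more mm, then release and rise.

move_arm([
  [[0,0,-0.2],[0,0,0],0.1],
  [[0,0,0],[0,0,0],0.1],
])

```text
t: 13.35
eef_pos: [659.5, 137.3, 92.4]
tcp_rot: [-3.141, 0.0, 1.612]
ft_force: [-0.2, -0.7, -2.1]
opening: 0.206
grip_force: 30.0
```

move_arm([
  [[0,0,-0.2],[0,0,0],0.1],
  [[0,0,0],[0,0,0],0.1],
])

```text
t: 13.55
eef_pos: [659.9, 137.4, 90.8]
tcp_rot: [3.141, -0.0, 1.612]
ft_force: [0.2, 0.6, 0.9]
opening: 0.207
grip_force: 30.0
```

move_arm([
  [[0,0,0],[0,0,0],0.4],
  [[0,0,0],[0,0,0],0.4],
  [[0,0,0],[0,0,0],0.4],
  [[0,0,2],[0,0,0],0.4],
  [[0,0,4],[0,0,0],0.4],
  [[0,0,4],[0,0,0],0.4],
  [[0,0,0],[0,0,0],0.4],
])

```text
t: 14.25
eef_pos: [661.7, 137.6, 196.4]
tcp_rot: [3.133, -0.001, 1.612]
ft_force: [0.3, 0.5, 0.1]
opening: 0.404
grip_force: 0.0
```

Run:
```python
from h import *
s=read_camera("scene");t=read_camera("top");print(state()["eef_pos"])
a=findh("scene",s);b=findh("top",t)
for i in a:
  for j in b: print(tri(i[2][0],j[2][0]))
print("block handle");findh("scene",s,(280,225,370,300),z=112.5)
print(np.abs(s.astype(int)-cv2.imread("pics/scene0.png"))[300:312,385:470].mean())
```

```text
[659.71401246 137.34870864 191.25940035]
scene handle [462.5 245.5] [409.6 332.3] size 100 25 ang 70.4
top handle [122.5 297.8] [417.  347.8] size 70 20 ang 69.6
(array([417.68949246, 337.47088021, 116.04134883]), np.float64(12.409297271033845))
block handle
scene handle [327. 276.] [659.6 148.4] size 175 103 ang 129.2
20.94607843137255
```

move_arm([
  [[-1.55,1.22,0],[0,0,-1.5],0.5],
  [[-3.09,2.43,0],[0,0,-2.9],0.5],
  [[-3.09,2.43,0],[0,0,-2.9],0.5],
  [[-3.09,2.43,0],[0,0,-2.9],0.5],
  [[-3.09,2.43,0],[0,0,-2.9],0.5],
  [[-3.09,2.43,0],[0,0,-2.9],0.5],
  [[-3.09,2.43,0],[0,0,-2.9],0.5],
  [[-3.09,2.43,0],[0,0,-2.9],0.5],
  [[-1.55,1.22,0],[0,0,-1.5],0.5],
  [[0,0,0],[0,0,0],0.5],
])

```text
t: 15.35
eef_pos: [410.1, 332.7, 189.5]
tcp_rot: [-3.14, 0.002, 1.208]
ft_force: [0.4, 0.3, 0.1]
opening: 0.502
grip_force: 0.0
```

move_arm([
  [[0,0,-3],[0,0,0],0.5],
  [[0,0,-3],[0,0,0],0.5],
  [[0,0,-2.5],[0,0,0],0.5],
  [[0,0,-1.5],[0,0,0],0.5],
  [[0,0,-1.1],[0,0,0],0.5],
  [[0,0,0],[0,0,0],0.5],
])

```text
t: 15.95
eef_pos: [412.1, 331.0, 77.9]
tcp_rot: [-3.14, 0.002, 1.205]
ft_force: [0.3, -1.1, -0.3]
opening: 0.5
grip_force: 0.0
```

move_arm([
  [[0,0,0],[0,0,0],0.1],
  [[0,0,0],[0,0,0],0.1],
  [[0,0,0],[0,0,0],0.1],
  [[0,0,0],[0,0,0],0.1],
  [[0,0,0],[0,0,0],0.1],
  [[0,0,0],[0,0,0],0.1],
])

```text
t: 16.55
eef_pos: [412.6, 332.0, 80.0]
tcp_rot: [3.141, -0.001, 1.206]
ft_force: [0.1, 0.2, 3.1]
opening: 0.206
grip_force: 30.0
```

move_arm([
  [[0,0,0.5],[0,0,0],0.1],
  [[0,0,1],[0,0,0],0.1],
  [[0,0,1.5],[0,0,0],0.1],
  [[0,0,1.5],[0,0,0],0.1],
  [[0,0,1.5],[0,0,0],0.1],
  [[0,0,1.5],[0,0,0],0.1],
  [[0,0,1.1],[0,0,0],0.1],
  [[0,0,0],[0,0,0],0.1],
])

```text
t: 17.35
eef_pos: [412.8, 332.2, 167.2]
tcp_rot: [3.14, -0.002, 1.206]
ft_force: [-0.0, -0.5, -1.4]
opening: 0.209
grip_force: 30.0
```

move_arm([
  [[1.2,-1.23,0],[0,0,1.45],0.1],
  [[2.42,-2.47,0],[0,0,2.91],0.1],
  [[2.42,-2.47,0],[0,0,2.91],0.1],
  [[2.42,-2.47,0],[0,0,2.91],0.1],
  [[2.42,-2.47,0],[0,0,2.91],0.1],
  [[2.42,-2.47,0],[0,0,2.91],0.1],
  [[2.42,-2.47,0],[0,0,2.91],0.1],
  [[2.42,-2.47,0],[0,0,2.91],0.1],
  [[1.2,-1.23,0],[0,0,1.45],0.1],
  [[0,0,0],[0,0,0],0.1],
])

```text
t: 18.35
eef_pos: [606.6, 132.6, 164.4]
tcp_rot: [-3.141, 0.0, 1.61]
ft_force: [0.2, 2.1, -1.4]
opening: 0.204
grip_force: 30.0
```

Run:
```python
from h import *
s=read_camera("scene");t=read_camera("top");cv2.imwrite("pics/s2.png",s);cv2.imwrite("pics/t2.png",t)
S=state();print(S["eef_pos"],S["tcp_rot"],S["ft_force"],S["grip_force"])
q=proj("scene",(606,184,94));print(q)
p=bladeedge(s,int(q[0])-25,int(q[0])+6,int(q[1])-25,int(q[1])+8)
for r in p[::2]: print(r,onz("scene",r[:2],95.5).round(1))
```

```text
[605.11338522 134.36642671 164.76785271] [-3.14010888e+00 -8.09167192e-05  1.61044947e+00] [ 0.04443769  0.16868138 -1.43877904] 29.985848665237427
[354.69873308 271.45787726]
(329, np.float64(254.5), 4) [608.1 118.8]
(331, np.float64(256.5), 4) [609.4 124.9]
(333, np.float64(257.5), 5) [608.6 129.7]
(335, np.float64(258.5), 5) [607.9 134.4]
(337, np.float64(259.5), 6) [607.1 139.1]
(339, np.float64(261.5), 13) [608.4 145.2]
(341, np.float64(262.5), 17) [607.6 149.9]
(343, np.float64(263.5), 17) [606.9 154.6]
(345, np.float64(265.5), 18) [608.1 160.5]
(347, np.float64(266.5), 17) [607.4 165.2]
(349, np.float64(267.5), 17) [606.7 169.8]
(351, np.float64(268.5), 17) [605.9 174.4]
(353, np.float64(269.5), 17) [605.2 178.9]
(355, np.float64(265.5), 12) [594.6 177. ]
(357, np.float64(259.5), 5) [579.9 172.5]
```

Run:
```python
from h import *
A=[cv2.imread(f"pics/{n}.png") for n in("scene0","s1","s2")]
for im in A:
    h=cv2.cvtColor(im,cv2.COLOR_BGR2HSV).astype(int)
    m=np.zeros(h.shape[:2],np.uint8);m[240:330,280:375]=((h[...,1]>165)&(h[...,2]<190)&(h[...,0]<15))[240:330,280:375]
    c=max(blobs(m,50),key=cv2.contourArea)[:,0]
    print("left",c[c[:,0].argmin()],"right",c[c[:,0].argmax()],"bottom",c[c[:,1].argmax()])
```

```text
Traceback (most recent call last):
ValueError: max() iterable argument is empty
```

move_arm([
  [[0.05,0.35,-0.9],[0,0,0],0.1],
  [[0,0,-0.9],[0,0,0],0.1],
  [[0,0,-0.2],[0,0,0],0.1],
  [[0,0,0],[0,0,0],0.1],
])

```text
t: 18.85
eef_pos: [605.7, 138.3, 144.9]
tcp_rot: [-3.141, 0.0, 1.612]
ft_force: [0.1, 1.0, -1.3]
opening: 0.204
grip_force: 30.0
```

move_arm([
  [[0,0,-0.3],[0,0,0],0.1],
  [[0,0,-0.3],[0,0,0],0.1],
  [[0,0,0],[0,0,0],0.1],
])

```text
t: 19.15
eef_pos: [606.0, 137.8, 139.2]
tcp_rot: [-3.141, 0.0, 1.612]
ft_force: [-0.5, 0.9, -1.8]
opening: 0.206
grip_force: 30.0
```

move_arm([
  [[0,0,-0.4],[0,0,0],0.1],
  [[0,0,0],[0,0,0],0.1],
])

```text
t: 19.35
eef_pos: [606.0, 137.8, 135.1]
tcp_rot: [-3.141, 0.0, 1.612]
ft_force: [-0.2, 0.8, -1.7]
opening: 0.209
grip_force: 30.0
```

move_arm([
  [[0,0,-0.4],[0,0,0],0.1],
  [[0,0,-0.2],[0,0,0],0.1],
  [[0,0,0],[0,0,0],0.1],
])

```text
t: 19.65
eef_pos: [606.1, 137.8, 129.2]
tcp_rot: [-3.141, 0.0, 1.612]
ft_force: [0.0, -0.3, -1.6]
opening: 0.209
grip_force: 30.0
```

Entering freely (12 mm below the mouth). On down to about 91.

move_arm([
  [[0,0,-0.6],[0,0,0],0.1],
  [[0,0,-0.6],[0,0,0],0.1],
  [[0,0,-0.6],[0,0,0],0.1],
  [[0,0,-0.6],[0,0,0],0.1],
  [[0,0,-0.6],[0,0,0],0.1],
  [[0,0,0],[0,0,0],0.1],
])

```text
t: 20.25
eef_pos: [605.8, 137.8, 98.5]
tcp_rot: [-3.14, 0.0, 1.612]
ft_force: [0.1, -0.1, -1.8]
opening: 0.202
grip_force: 30.0
```

move_arm([
  [[0,0,-0.4],[0,0,0],0.1],
  [[0,0,-0.2],[0,0,0],0.1],
  [[0,0,0],[0,0,0],0.1],
])

```text
t: 20.55
eef_pos: [606.1, 137.8, 93.3]
tcp_rot: [-3.141, 0.0, 1.612]
ft_force: [-0.1, 0.2, -2.7]
opening: 0.206
grip_force: 30.0
```

move_arm([
  [[0,0,-0.2],[0,0,0],0.1],
  [[0,0,0],[0,0,0],0.1],
])

```text
t: 20.75
eef_pos: [606.2, 137.8, 91.5]
tcp_rot: [3.142, 0.0, 1.612]
ft_force: [0.3, 0.2, -1.4]
opening: 0.206
grip_force: 30.0
```

move_arm([
  [[0,0,0],[0,0,0],0.4],
  [[0,0,0],[0,0,0],0.4],
  [[0,0,0],[0,0,0],0.4],
  [[0,0,2],[0,0,0],0.4],
  [[0,0,4],[0,0,0],0.4],
  [[0,0,4],[0,0,0],0.4],
  [[0,0,0],[0,0,0],0.4],
])

```text
t: 21.45
eef_pos: [608.3, 138.2, 197.1]
tcp_rot: [3.133, -0.001, 1.612]
ft_force: [0.1, 0.4, -0.1]
opening: 0.398
grip_force: 0.0
```

move_arm([
  [[0,0,-2],[0,0,0],0.0],
  [[0,0,-2],[0,0,0],0.0],
  [[0,0,-2],[0,0,0],0.0],
  [[0,0,-1],[0,0,0],0.0],
  [[0,0,-0.7],[0,0,0],0.0],
  [[0,0,0],[0,0,0],0.0],
  [[0,0,0],[0,0,0],0.0],
])

```text
t: 22.15
eef_pos: [606.6, 137.9, 115.2]
tcp_rot: [3.141, -0.0, 1.612]
ft_force: [1.5, -0.1, 0.6]
opening: 0.007
grip_force: 0.0
```

move_arm([
  [[0,0,-0.2],[0,0,0],0.0],
  [[0,0,0],[0,0,0],0.0],
])

```text
t: 22.35
eef_pos: [606.3, 137.9, 112.9]
tcp_rot: [3.141, -0.0, 1.612]
ft_force: [0.3, 0.8, -0.1]
opening: 0.007
grip_force: 0.0
```

move_arm([
  [[0,0,-0.2],[0,0,0],0.0],
  [[0,0,0],[0,0,0],0.0],
])

```text
t: 22.55
eef_pos: [606.2, 137.8, 110.5]
tcp_rot: [3.142, 0.0, 1.612]
ft_force: [-0.4, -0.5, -0.5]
opening: 0.003
grip_force: 0.0
```

move_arm([
  [[0,0,-0.2],[0,0,0],0.0],
  [[0,0,0],[0,0,0],0.0],
])

```text
t: 22.75
eef_pos: [606.1, 137.8, 108.3]
tcp_rot: [-3.141, 0.0, 1.612]
ft_force: [-0.3, -0.0, 0.4]
opening: 0.006
grip_force: 0.0
```

move_arm([
  [[0,0,-0.2],[0,0,0],0.0],
  [[0,0,0],[0,0,0],0.0],
])

```text
t: 22.95
eef_pos: [606.1, 137.8, 106.3]
tcp_rot: [-3.141, 0.0, 1.612]
ft_force: [0.1, -0.2, -0.8]
opening: 0.002
grip_force: 0.0
```

move_arm([
  [[0,0,-0.1],[0,0,0],0.0],
  [[0,0,0],[0,0,0],0.0],
])

```text
t: 23.15
eef_pos: [606.2, 137.8, 105.4]
tcp_rot: [-3.141, 0.0, 1.612]
ft_force: [0.7, -0.4, -0.5]
opening: 0.005
grip_force: 0.0
```

move_arm([
  [[0,0,-0.1],[0,0,0],0.0],
  [[0,0,0],[0,0,0],0.0],
])

```text
t: 23.35
eef_pos: [606.2, 137.8, 104.4]
tcp_rot: [-3.142, 0.0, 1.612]
ft_force: [1.2, 0.7, -0.1]
opening: 0.001
grip_force: 0.0
```

move_arm([
  [[0,0,-0.1],[0,0,0],0.0],
  [[0,0,0],[0,0,0],0.0],
])

```text
t: 23.55
eef_pos: [606.1, 137.9, 103.4]
tcp_rot: [-3.142, 0.0, 1.612]
ft_force: [0.3, -0.9, 0.4]
opening: 0.007
grip_force: 0.0
```

move_arm([
  [[0,0,-0.15],[0,0,0],0.0],
  [[0,0,0],[0,0,0],0.0],
])

```text
t: 23.75
eef_pos: [606.1, 137.8, 101.9]
tcp_rot: [-3.141, 0.0, 1.612]
ft_force: [-0.5, -0.7, 0.3]
opening: 0.005
grip_force: 0.0
```

move_arm([
  [[0,0,-0.15],[0,0,0],0.0],
  [[0,0,0],[0,0,0],0.0],
])

```text
t: 23.95
eef_pos: [606.1, 137.8, 100.3]
tcp_rot: [-3.141, 0.0, 1.612]
ft_force: [-0.2, -0.1, 0.4]
opening: 0.003
grip_force: 0.0
```

move_arm([
  [[0,0,-0.15],[0,0,0],0.0],
  [[0,0,0],[0,0,0],0.0],
])

```text
t: 24.15
eef_pos: [606.5, 137.9, 99.2]
tcp_rot: [3.141, -0.0, 1.612]
ft_force: [0.4, 0.0, 2.9]
opening: 0.005
grip_force: 1.6
```

move_arm([
  [[0,0,-0.15],[0,0,0],0.0],
  [[0,0,0],[0,0,0],0.0],
])

```text
t: 24.35
eef_pos: [607.5, 137.9, 99.2]
tcp_rot: [3.138, -0.0, 1.612]
ft_force: [-0.4, -0.2, 12.1]
opening: 0.005
grip_force: 6.1
```

move_arm([
  [[0,0,2],[0,0,0],0.0],
  [[0,0,3],[0,0,0],0.5],
  [[0,0,3],[0,0,0],1.0],
  [[-2,-4,0],[0,0,0],1.0],
  [[-2,-4,0],[0,0,0],1.0],
  [[-2,-4,0],[0,0,0],1.0],
  [[-2,-4,0],[0,0,0],1.0],
  [[-2,-4,0],[0,0,0],1.0],
  [[-2,-4,0],[0,0,0],1.0],
  [[-2,-4,0],[0,0,0],1.0],
])

```text
t: 25.35
eef_pos: [465.2, -143.5, 177.6]
tcp_rot: [3.141, 0.0, 1.612]
ft_force: [1.6, -0.3, -0.8]
opening: 0.702
grip_force: 0.0
```

move_arm([
  [[0,0,0],[0,0,0],1.0],
  [[0,0,0],[0,0,0],1.0],
])

```text
t: 25.55
eef_pos: [466.0, -142.8, 177.6]
tcp_rot: [3.141, -0.0, 1.609]
ft_force: [-0.1, 0.4, 0.3]
opening: 0.874
grip_force: 0.0
```

move_arm([
  [[0,0,-2],[0,0,0],1.0],
  [[0,0,-3],[0,0,0],1.0],
  [[0,0,-3],[0,0,0],1.0],
  [[0,0,-2],[0,0,0],1.0],
  [[0,0,-1],[0,0,0],1.0],
  [[0,0,0],[0,0,0],1.0],
])

```text
t: 26.15
eef_pos: [466.2, -141.1, 66.6]
tcp_rot: [-3.14, -0.001, 1.613]
ft_force: [0.1, 0.6, 1.0]
opening: 0.999
grip_force: 0.0
```

move_arm([
  [[0,0,-1],[0,0,0],1.0],
  [[0,0,-1],[0,0,0],1.0],
  [[0,0,-1],[0,0,0],1.0],
  [[0,0,-1.1],[0,0,0],1.0],
  [[0,0,0],[0,0,0],1.0],
])

```text
t: 26.65
eef_pos: [465.6, -142.0, 25.2]
tcp_rot: [-3.14, -0.001, 1.611]
ft_force: [0.1, -0.7, 0.3]
opening: 0.999
grip_force: 0.0
```

move_arm([
  [[0,0,0],[0,0,0],0.6],
  [[0,0,0],[0,0,0],0.6],
  [[0,0,0],[0,0,0],0.6],
  [[0,0,0],[0,0,0],0.6],
  [[0,0,0],[0,0,0],0.6],
  [[0,0,0],[0,0,0],0.6],
])

```text
t: 27.25
eef_pos: [466.3, -142.2, 26.8]
tcp_rot: [3.141, 0.0, 1.612]
ft_force: [-0.3, 0.3, 3.4]
opening: 0.699
grip_force: 30.0
```

move_arm([
  [[0,0,1],[0,0,0],0.6],
  [[0,0,2],[0,0,0],0.6],
  [[0,0,3],[0,0,0],0.6],
  [[0,0,3],[0,0,0],0.6],
  [[0,0,1],[0,0,0],0.6],
  [[0.6,3.5,0],[0,0,0],0.6],
  [[0.6,3.5,0],[0,0,0],0.6],
  [[0.6,3.5,0],[0,0,0],0.6],
  [[0.6,3.5,0],[0,0,0],0.6],
  [[0.7,3.5,0],[0,0,0],0.6],
])

```text
t: 28.25
eef_pos: [496.9, 34.3, 126.3]
tcp_rot: [-3.141, -0.0, 1.612]
ft_force: [1.2, -0.5, -1.0]
opening: 0.704
grip_force: 30.0
```

move_arm([
  [[0,0,0],[0,0,0],0.6],
  [[0,0,0],[0,0,0],0.6],
  [[0,0,-1],[0,0,0],0.6],
  [[0,0,-1],[0,0,0],0.6],
  [[0,0,-0.8],[0,0,0],0.6],
  [[0,0,-0.5],[0,0,0],0.6],
  [[0,0,0],[0,0,0],0.6],
])

```text
t: 28.95
eef_pos: [496.8, 32.5, 92.6]
tcp_rot: [-3.14, -0.0, 1.611]
ft_force: [-0.4, 0.0, -1.5]
opening: 0.695
grip_force: 30.0
```

Run:
```python
from h import *
s=read_camera("scene");t=read_camera("top");cv2.imwrite("pics/s3.png",s);cv2.imwrite("pics/t3.png",t);S=state();print(S["eef_pos"],S["ft_force"])
a=cv2.resize(s[160:250,280:370],(594,594),interpolation=cv2.INTER_CUBIC);cv2.imwrite("pics/g7.png",a)
for z in(60,67,145):print((proj("scene",(497.5,32.3,z))-[280,160])*6.6)
```

```text
[497.25061438  32.68196366  93.47577946] [-0.24834108 -0.64760044 -1.69795164]
[297.16328299 331.88298386]
[298.78190966 321.24982023]
[318.22049745 193.55287256]
```

move_arm([
  [[0,0,-0.4],[0,0,0],0.6],
  [[0,0,-0.2],[0,0,0],0.6],
  [[0,0,0],[0,0,0],0.6],
])

```text
t: 29.35
eef_pos: [497.1, 32.9, 87.4]
tcp_rot: [-3.141, -0.0, 1.612]
ft_force: [0.1, 0.8, -1.3]
opening: 0.696
grip_force: 30.0
```

move_arm([
  [[0,0,-0.1],[0,0,0],0.6],
  [[0,0,0],[0,0,0],0.6],
])

```text
t: 29.55
eef_pos: [497.3, 32.9, 86.8]
tcp_rot: [3.141, 0.0, 1.612]
ft_force: [-1.4, 1.1, 2.8]
opening: 0.696
grip_force: 30.0
```

move_arm([
  [[0,0,-0.1],[0,0,0],0.6],
  [[0,0,0],[0,0,0],0.6],
])

```text
t: 29.75
eef_pos: [497.3, 32.9, 86.7]
tcp_rot: [3.141, 0.0, 1.612]
ft_force: [-4.6, 0.1, 15.6]
opening: 0.697
grip_force: 30.0
```

move_arm([
  [[0,0,0.1],[0,0,0],0.75],
  [[0,0,0],[0,0,0],0.85],
  [[0,0,0],[0,0,0],1.0],
  [[0,0,0],[0,0,0],1.0],
  [[0,0,1],[0,0,0],1.0],
  [[0,0,3],[0,0,0],1.0],
  [[0,0,3],[0,0,0],1.0],
  [[0,0,2],[0,0,0],1.0],
])

```text
t: 30.55
eef_pos: [497.6, 32.8, 179.0]
tcp_rot: [3.14, 0.0, 1.612]
ft_force: [-0.7, -0.0, 0.2]
opening: 0.998
grip_force: 0.0
```

move_arm([
  [[2.8,-4,0],[0,0,0],1.0],
  [[2.8,-4,0],[0,0,0],1.0],
  [[2.8,-4.5,0],[0,0,0],1.0],
  [[2.8,-4.6,0],[0,0,0],1.0],
  [[0,0,0],[0,0,0],1.0],
  [[0,0,0],[0,0,0],1.0],
])

```text
t: 31.15
eef_pos: [605.5, -133.1, 176.5]
tcp_rot: [-3.141, -0.0, 1.61]
ft_force: [-0.5, 0.8, -0.4]
opening: 1.001
grip_force: 0.0
```

Run:
```python
from h import *
s=read_camera("scene");t=read_camera("top");cv2.imwrite("pics/s4.png",s);cv2.imwrite("pics/t4.png",t);S=state();print(S["eef_pos"],S["ft_force"])
a=cv2.resize(s[130:310,270:380],None,fx=3.3,fy=3.3,interpolation=cv2.INTER_CUBIC);b=cv2.resize(t[180:310,165:285],None,fx=3.3,fy=3.3,interpolation=cv2.INTER_CUBIC)
o=np.zeros((594,800,3),np.uint8);o[:a.shape[0],:a.shape[1]]=a;o[:b.shape[0],a.shape[1]+5:a.shape[1]+5+b.shape[1]]=b;cv2.imwrite("pics/g8.png",o)
q=proj("scene",(497.5,32.3,138));print((q-[270,130])*3.3,(proj("top",(497.5,32.3,138))-[165,180])*3.3+[368,0])
```

```text
[ 605.09888403 -131.59658276  176.86082494] [0.07013926 0.90978323 0.67767575]
[191.18171155 201.87622935] [630.6109047  239.53305106]
```

View pics/g8.png

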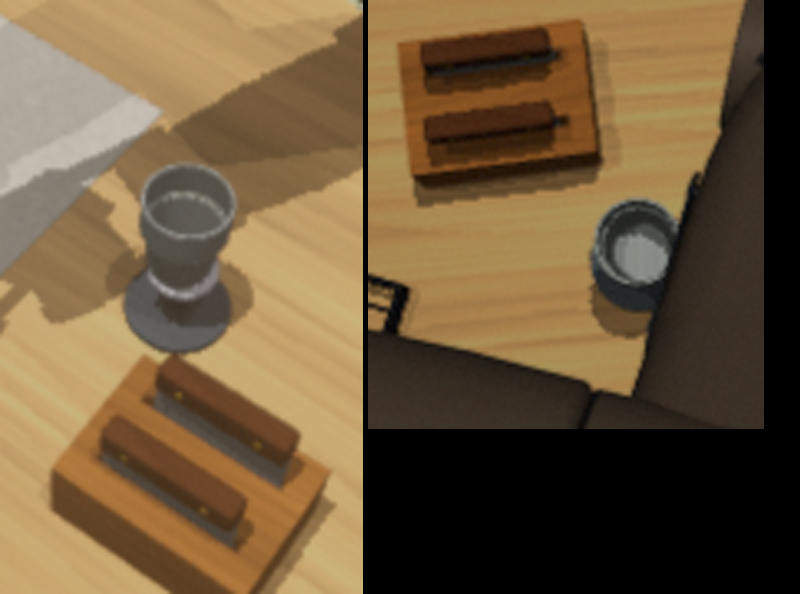

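move_arm([
  [[0.4,-0.65,0],[0,0,0],1.0],
  [[0,0,-2],[0,0,0],1.0],
  [[0,0,-3],[0,0,0],1.0],
  [[0,0,-3],[0,0,0],1.0],
  [[0,0,-2],[0,0,0],1.0],
  [[0,0,-1],[0,0,0],1.0],
  [[0,0,0],[0,0,0],1.0],
])

```text
t: 31.95
eef_pos: [609.3, -138.3, 65.8]
tcp_rot: [-3.14, -0.001, 1.612]
ft_force: [-0.3, 0.0, 0.5]
opening: 0.998
grip_force: 0.0
```

move_arm([
  [[0,0,-1],[0,0,0],1.0],
  [[0,0,-1],[0,0,0],1.0],
  [[0,0,-1],[0,0,0],1.0],
  [[0,0,-1],[0,0,0],1.0],
  [[0,0,0],[0,0,0],1.0],
  [[0,0,0],[0,0,0],1.0],
])

```text
t: 32.55
eef_pos: [609.6, -138.8, 26.3]
tcp_rot: [-3.141, -0.0, 1.612]
ft_force: [-0.6, -0.0, 0.3]
opening: 1.001
grip_force: 0.0
```

move_arm([
  [[0,0,0],[0,0,0],0.6],
  [[0,0,0],[0,0,0],0.6],
  [[0,0,0],[0,0,0],0.6],
  [[0,0,0],[0,0,0],0.6],
  [[0,0,0],[0,0,0],0.6],
  [[0,0,0],[0,0,0],0.6],
])

```text
t: 33.15
eef_pos: [609.6, -138.8, 26.7]
tcp_rot: [3.141, 0.0, 1.612]
ft_force: [-1.7, 0.9, 2.6]
opening: 0.702
grip_force: 30.0
```

move_arm([
  [[0,0,1],[0,0,0],0.6],
  [[0,0,2],[0,0,0],0.6],
  [[0,0,3],[0,0,0],0.6],
  [[0,0,3],[0,0,0],0.6],
  [[0,0,3],[0,0,0],0.6],
  [[0,0,2],[0,0,0],0.6],
  [[0,0,1],[0,0,0],0.6],
  [[0,0,0],[0,0,0],0.6],
  [[0,0,0],[0,0,0],0.6],
])

```text
t: 34.05
eef_pos: [609.2, -138.7, 175.7]
tcp_rot: [-3.141, -0.0, 1.612]
ft_force: [0.4, -0.7, -1.2]
opening: 0.697
grip_force: 30.0
```

move_arm([
  [[-1.24,1.9,0],[0,0,0],0.6],
  [[-2.5,3.8,0],[0,0,0],0.6],
  [[-2.5,3.8,0],[0,0,0],0.6],
  [[-2.5,3.8,0],[0,0,0],0.6],
  [[-2.5,3.72,0],[0,0,0],0.6],
  [[0,0,0],[0,0,0],0.6],
  [[0,0,0],[0,0,0],0.6],
  [[0,0,0],[0,0,0],0.6],
])

```text
t: 34.85
eef_pos: [497.6, 30.9, 176.0]
tcp_rot: [-3.141, 0.0, 1.611]
ft_force: [-0.1, -0.3, -1.7]
opening: 0.698
grip_force: 30.0
```

move_arm([
  [[0,0.03,-1],[0,0,0],0.6],
  [[0,0,-1],[0,0,0],0.6],
  [[0,0,-0.5],[0,0,0],0.6],
  [[0,0,0],[0,0,0],0.6],
])

```text
t: 35.25
eef_pos: [496.9, 31.4, 150.3]
tcp_rot: [-3.14, -0.0, 1.611]
ft_force: [0.5, -0.1, -0.9]
opening: 0.699
grip_force: 30.0
```

move_arm([
  [[0,0,-0.5],[0,0,0],0.6],
  [[0,0,-0.5],[0,0,0],0.6],
  [[0,0,-0.5],[0,0,0],0.6],
  [[0,0,0],[0,0,0],0.6],
])

```text
t: 35.65
eef_pos: [496.9, 31.7, 135.9]
tcp_rot: [-3.141, -0.0, 1.612]
ft_force: [0.3, 0.6, -1.8]
opening: 0.696
grip_force: 30.0
```

move_arm([
  [[0,0,-0.4],[0,0,0],0.6],
  [[0,0,-0.3],[0,0,0],0.6],
  [[0,0,0],[0,0,0],0.6],
])

```text
t: 35.95
eef_pos: [497.1, 31.7, 129.2]
tcp_rot: [-3.141, -0.0, 1.612]
ft_force: [-0.2, -0.6, -1.6]
opening: 0.699
grip_force: 30.0
```

move_arm([
  [[0,0,-0.3],[0,0,0],0.6],
  [[0,0,-0.2],[0,0,0],0.6],
  [[0,0,0],[0,0,0],0.6],
])

```text
t: 36.25
eef_pos: [497.1, 31.7, 124.3]
tcp_rot: [-3.141, -0.0, 1.612]
ft_force: [-0.1, -0.7, -0.5]
opening: 0.702
grip_force: 30.0
```

move_arm([
  [[0,0,-0.2],[0,0,0],0.6],
  [[0,0,0],[0,0,0],0.6],
])

```text
t: 36.45
eef_pos: [497.2, 31.7, 122.4]
tcp_rot: [-3.141, -0.0, 1.612]
ft_force: [0.3, 0.2, -1.7]
opening: 0.696
grip_force: 30.0
```

move_arm([
  [[0,0,-0.2],[0,0,0],0.6],
  [[0,0,0],[0,0,0],0.6],
])

```text
t: 36.65
eef_pos: [497.2, 31.7, 120.4]
tcp_rot: [-3.142, 0.0, 1.612]
ft_force: [-0.4, -0.1, -1.8]
opening: 0.694
grip_force: 30.0
```

move_arm([
  [[0,0,-0.1],[0,0,0],0.6],
  [[0,0,0],[0,0,0],0.6],
])

```text
t: 36.85
eef_pos: [497.2, 31.7, 119.5]
tcp_rot: [3.142, 0.0, 1.612]
ft_force: [-0.1, 0.3, -0.8]
opening: 0.699
grip_force: 30.0
```

move_arm([
  [[0,0,0],[0,0,0],0.75],
  [[0,0,0],[0,0,0],0.85],
  [[0,0,0],[0,0,0],1.0],
  [[0,0,0],[0,0,0],1.0],
  [[0,0,1],[0,0,0],1.0],
  [[0,0,2.5],[0,0,0],1.0],
  [[0,0,2.5],[0,0,0],1.0],
  [[0,0,1],[0,0,0],1.0],
])

```text
t: 37.65
eef_pos: [498.0, 31.7, 192.1]
tcp_rot: [3.138, 0.0, 1.612]
ft_force: [0.5, 0.0, 0.4]
opening: 1.001
grip_force: 0.0
```

move_arm([
  [[0.4,-2,0],[0,0,0],1.0],
  [[0.8,-4,0],[0,0,0],1.0],
  [[0.8,-4,0],[0,0,0],1.0],
  [[0.8,-4,0],[0,0,0],1.0],
  [[0.8,-4,0],[0,0,0],1.0],
  [[0.8,-4,0],[0,0,0],1.0],
  [[0.8,-4,0],[0,0,0],1.0],
  [[0.8,-4,0],[0,0,0],1.0],
  [[0.58,-2.82,0],[0,0,0],1.0],
  [[0,0,0],[0,0,0],1.0],
])

```text
t: 38.65
eef_pos: [563.0, -299.7, 188.7]
tcp_rot: [-3.141, 0.0, 1.609]
ft_force: [-0.3, 1.3, -1.3]
opening: 0.998
grip_force: 0.0
```

Run:
```python
from h import *
s=read_camera("scene");cv2.imwrite("pics/s5.png",s);S=state();print(S["eef_pos"],S["ft_force"])
# lower-edge ring & upper rim of the stack: dark/grey (low saturation) extent around the stand
h=cv2.cvtColor(s,cv2.COLOR_BGR2HSV)
m=np.zeros(h.shape[:2],bool);m[150:240,300:350]=(h[...,1]<75)[150:240,300:350]
c=max(blobs(m,100),key=cv2.contourArea);print(cv2.boundingRect(c))
for z in (138,170):
  P=[proj("scene",(497.3+33*np.cos(a),32.2+33*np.sin(a),z)) for a in np.linspace(0,6.28,60)];P=np.array(P);print(z,P.min(0),P.max(0))
```

```text
[ 562.65886271 -297.71878782  188.73357564] [-0.11910203 -0.20210273 -0.36073036]
(308, 171, 36, 66)
138 [313.51130664 179.800588  ] [342.43893615 202.86113462]
170 [314.39350262 171.00028677] [344.19550802 194.38516565]
```

move_arm([
  [[0,0.1,-2],[0,0,0],1.0],
  [[0,0,-3],[0,0,0],1.0],
  [[0,0,-4],[0,0,0],1.0],
  [[0,0,-3],[0,0,0],1.0],
  [[0,0,-1],[0,0,0],1.0],
  [[0,0,0],[0,0,0],1.0],
])

```text
t: 39.3
eef_pos: [562.6, -294.4, 58.9]
tcp_rot: [-3.14, -0.001, 1.612]
ft_force: [-0.4, 0.3, 0.4]
opening: 0.999
grip_force: 0.0
```

move_arm([
  [[0,0,-1],[0,0,0],1.0],
  [[0,0,-1],[0,0,0],1.0],
  [[0,0,-1],[0,0,0],1.0],
  [[0,0,-0.2],[0,0,0],1.0],
  [[0,0,0],[0,0,0],1.0],
  [[0,0,0],[0,0,0],1.0],
])

```text
t: 39.9
eef_pos: [563.2, -295.6, 27.8]
tcp_rot: [3.141, 0.0, 1.612]
ft_force: [0.9, 0.2, -0.3]
opening: 0.999
grip_force: 0.0
```

move_arm([
  [[0,0,0],[0,0,0],0.6],
  [[0,0,0],[0,0,0],0.6],
  [[0,0,0],[0,0,0],0.6],
  [[0,0,0],[0,0,0],0.6],
  [[0,0,0],[0,0,0],0.6],
  [[0,0,0],[0,0,0],0.6],
])

```text
t: 40.5
eef_pos: [563.0, -295.5, 27.6]
tcp_rot: [3.141, 0.0, 1.612]
ft_force: [-0.2, -0.7, 0.4]
opening: 0.679
grip_force: 29.9
```

move_arm([
  [[0,0,0],[0,0,0],0.6],
  [[0,0,0],[0,0,0],0.6],
])

```text
t: 40.7
eef_pos: [563.0, -295.5, 27.6]
tcp_rot: [3.141, 0.0, 1.612]
ft_force: [-1.0, -0.0, 1.7]
opening: 0.677
grip_force: 29.9
```

Run:
```python
from h import *
s=read_camera("scene");cv2.imwrite("pics/s6.png",s)
I0=cv2.imread("pics/scene0.png")
a=cv2.resize(I0[110:230,160:260],(400,480),interpolation=cv2.INTER_CUBIC);b=cv2.resize(s[110:230,160:260],(400,480),interpolation=cv2.INTER_CUBIC)
cv2.imwrite("pics/g9.png",np.hstack([a,b]))
for z in(0,78): print((proj("scene",(563,-296.5,z))-[160,110])*4)
```

```text
[217.53683429 265.01688856]
[200.49688346 190.704749  ]
```

View pics/g9.png

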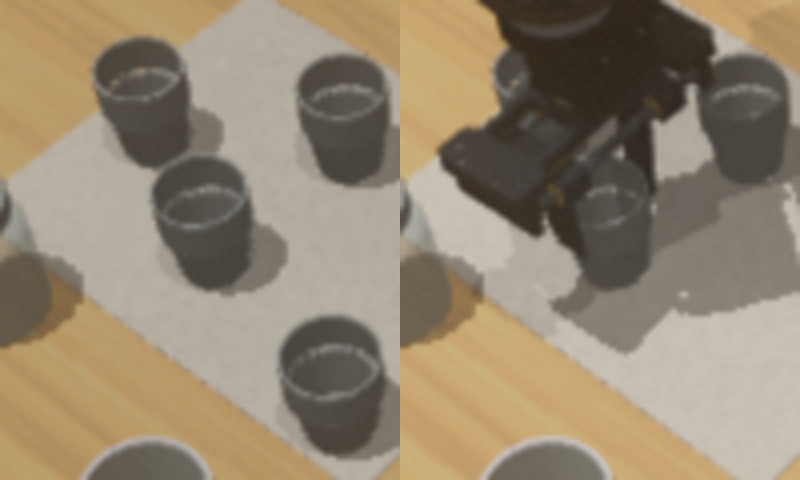

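move_arm([
  [[0,0,0],[0,0,0],1.0],
  [[0,0,0],[0,0,0],1.0],
  [[0,0,0],[0,0,0],1.0],
  [[0,0,0],[0,0,0],1.0],
  [[0,0,0],[0,0,-8],1.0],
  [[0,0,0],[0,0,-8],1.0],
  [[0,0,0],[0,0,-8],1.0],
  [[0,0,0],[0,0,-8],1.0],
  [[0,0,0],[0,0,-8],1.0],
  [[0,0,0],[0,0,-8],1.0],
])

```text
t: 41.75
eef_pos: [563.0, -295.5, 27.5]
tcp_rot: [3.142, 0.0, 0.768]
ft_force: [-0.0, -0.3, -0.6]
opening: 1.001
grip_force: 0.0
```

move_arm([
  [[0,0,0],[0,0,-8],1.0],
  [[0,0,0],[0,0,-8],1.0],
  [[0,0,0],[0,0,-8],1.0],
  [[0,0,0],[0,0,-8],1.0],
  [[0,0,0],[0,0,-8],1.0],
  [[0,0,0],[0,0,-2],1.0],
  [[0,0,0],[0,0,0],1.0],
  [[0,0,0],[0,0,0],1.0],
])

```text
t: 42.55
eef_pos: [563.0, -295.5, 27.5]
tcp_rot: [3.142, 0.0, 0.042]
ft_force: [-0.1, -0.4, 0.9]
opening: 1.0
grip_force: 0.0
```

move_arm([
  [[0,0,0],[0,0,0],0.6],
  [[0,0,0],[0,0,0],0.6],
  [[0,0,0],[0,0,0],0.6],
  [[0,0,0],[0,0,0],0.6],
  [[0,0,0],[0,0,0],0.6],
  [[0,0,0],[0,0,0],0.6],
  [[0,0,0],[0,0,0],0.6],
])

```text
t: 43.25
eef_pos: [563.2, -295.8, 27.7]
tcp_rot: [3.141, -0.0, 0.041]
ft_force: [0.6, -2.4, 1.7]
opening: 0.704
grip_force: 30.0
```

move_arm([
  [[0,0,1],[0,0,0],0.6],
  [[0,0,2],[0,0,0],0.6],
  [[0,0,3],[0,0,0],0.6],
  [[0,0,3],[0,0,0],0.6],
  [[0,0,3],[0,0,0],0.6],
  [[0,0,3],[0,0,0],0.6],
  [[0,0,2],[0,0,0],0.6],
  [[0,0,1],[0,0,0],0.6],
  [[0,0,0],[0,0,0],0.6],
])

```text
t: 44.15
eef_pos: [563.2, -295.5, 208.7]
tcp_rot: [3.141, -0.001, 0.041]
ft_force: [0.3, 0.0, -3.0]
opening: 0.698
grip_force: 30.0
```

move_arm([
  [[-0.4,2,0],[0,0,0],0.6],
  [[-0.8,4,0],[0,0,0],0.6],
  [[-0.8,4,0],[0,0,0],0.6],
  [[-0.8,4,0],[0,0,0],0.6],
  [[-0.8,4,0],[0,0,0],0.6],
  [[-0.8,4,0],[0,0,0],0.6],
  [[-0.8,4,0],[0,0,0],0.6],
  [[-0.8,4,0],[0,0,0],0.6],
  [[-0.6,2.8,0],[0,0,0],0.6],
  [[0,0,0],[0,0,0],0.6],
])

```text
t: 45.15
eef_pos: [495.4, 35.3, 206.5]
tcp_rot: [-3.141, 0.003, 0.044]
ft_force: [0.4, 0.5, -0.8]
opening: 0.702
grip_force: 30.0
```

move_arm([
  [[0,0,0],[0,0,0],0.6],
  [[0,0,0],[0,0,0],0.6],
])

```text
t: 45.35
eef_pos: [497.0, 31.9, 207.0]
tcp_rot: [3.141, 0.001, 0.04]
ft_force: [-0.8, -0.9, -1.6]
opening: 0.698
grip_force: 30.0
```

Run:
```python
from h import *
s=read_camera("scene");t=read_camera("top");cv2.imwrite("pics/s7.png",s);cv2.imwrite("pics/t7.png",t);S=state();print(S["eef_pos"],S["ft_force"],S["opening"])
```

```text
[497.09163586  31.61200582 207.13885819] [-0.36163098 -1.13676114 -1.52121801] 0.7021335656351833
```

move_arm([
  [[0,0.05,-1],[0,0,0],0.6],
  [[0,0,-1],[0,0,0],0.6],
  [[0,0,-0.4],[0,0,0],0.6],
  [[0,0,0],[0,0,0],0.6],
])

```text
t: 45.85
eef_pos: [496.6, 32.9, 182.6]
tcp_rot: [-3.141, 0.002, 0.041]
ft_force: [0.6, -0.3, -2.0]
opening: 0.702
grip_force: 30.0
```

move_arm([
  [[0,0,-0.5],[0,0,0],0.6],
  [[0,0,-0.5],[0,0,0],0.6],
  [[0,0,-0.5],[0,0,0],0.6],
  [[0,0,0],[0,0,0],0.6],
])

```text
t: 46.25
eef_pos: [496.8, 33.0, 167.9]
tcp_rot: [3.141, 0.001, 0.041]
ft_force: [-0.4, -0.4, -1.5]
opening: 0.699
grip_force: 30.0
```

move_arm([
  [[0,0,-0.4],[0,0,0],0.6],
  [[0,0,-0.3],[0,0,0],0.6],
  [[0,0,0],[0,0,0],0.6],
])

```text
t: 46.55
eef_pos: [496.9, 33.0, 161.2]
tcp_rot: [3.141, 0.001, 0.041]
ft_force: [-0.1, -0.8, -0.3]
opening: 0.703
grip_force: 30.0
```

move_arm([
  [[0,0,-0.3],[0,0,0],0.6],
  [[0,0,-0.2],[0,0,0],0.6],
  [[0,0,0],[0,0,0],0.6],
])

```text
t: 46.85
eef_pos: [496.9, 33.0, 156.3]
tcp_rot: [3.142, 0.0, 0.041]
ft_force: [0.2, 0.1, -2.2]
opening: 0.699
grip_force: 30.0
```

move_arm([
  [[0,0,-0.2],[0,0,0],0.6],
  [[0,0,0],[0,0,0],0.6],
])

```text
t: 47.05
eef_pos: [497.0, 33.0, 154.4]
tcp_rot: [3.141, 0.0, 0.041]
ft_force: [0.1, 0.0, -1.5]
opening: 0.7
grip_force: 30.0
```

move_arm([
  [[0,0,-0.15],[0,0,0],0.6],
  [[0,0,0],[0,0,0],0.6],
])

```text
t: 47.25
eef_pos: [497.0, 33.0, 152.9]
tcp_rot: [3.141, 0.0, 0.041]
ft_force: [-0.4, -0.8, -1.5]
opening: 0.698
grip_force: 30.0
```

move_arm([
  [[0,0,0],[0,0,0],0.75],
  [[0,0,0],[0,0,0],0.85],
  [[0,0,0],[0,0,0],1.0],
  [[0,0,0],[0,0,0],1.0],
  [[0,0,1],[0,0,0],1.0],
  [[0,0,2.5],[0,0,0],1.0],
  [[0,0,2.5],[0,0,0],1.0],
  [[0,0,1],[0,0,0],1.0],
])

```text
t: 48.05
eef_pos: [497.8, 33.0, 225.6]
tcp_rot: [3.141, -0.003, 0.041]
ft_force: [-0.2, 0.1, 0.1]
opening: 1.0
grip_force: 0.0
```

move_arm([
  [[-0.4,-2,0],[0,0,8],1.0],
  [[-0.8,-4,0],[0,0,8],1.0],
  [[-0.8,-4,0],[0,0,8],1.0],
  [[-0.8,-4,0],[0,0,8],1.0],
  [[-0.8,-4,0],[0,0,8],1.0],
  [[-0.8,-4,0],[0,0,8],1.0],
  [[-0.8,-4,0],[0,0,8],1.0],
  [[-0.8,-4,0],[0,0,8],1.0],
  [[-0.4,-2,0],[0,0,8],1.0],
  [[0,0,0],[0,0,8],1.0],
])

```text
t: 49.05
eef_pos: [433.0, -286.3, 222.6]
tcp_rot: [-3.141, 0.0, 1.429]
ft_force: [0.4, 0.9, -0.8]
opening: 1.0
grip_force: 0.0
```

move_arm([
  [[0,0,0],[0,0,8],1.0],
  [[0,0,0],[0,0,2],1.0],
  [[0,0,0],[0,0,0],1.0],
  [[0,0,0],[0,0,0],1.0],
])

```text
t: 49.45
eef_pos: [433.7, -283.8, 223.0]
tcp_rot: [-3.142, -0.0, 1.599]
ft_force: [0.3, 1.1, 0.5]
opening: 1.001
grip_force: 0.0
```

Run:
```python
from h import *
s=read_camera("scene");cv2.imwrite("pics/s8.png",s);S=state();print(S["eef_pos"],S["tcp_rot"][2])
h=cv2.cvtColor(s,cv2.COLOR_BGR2HSV)
m=np.zeros(h.shape[:2],bool);m[140:240,300:350]=(h[...,1]<75)[140:240,300:350]
c=max(blobs(m,100),key=cv2.contourArea);print(cv2.boundingRect(c))
P=np.array([proj("scene",(497.3+33*np.cos(a),32.2+33*np.sin(a),202)) for a in np.linspace(0,6.28,60)]);print(P.min(0),P.max(0))
```

```text
[ 433.76992259 -283.80969805  223.01708104] 1.5995088125395238
(300, 152, 46, 85)
[315.33005637 161.66812749] [346.06093983 185.37403893]
```

move_arm([
  [[0,-0.3,-2],[0,0,0.7],1.0],
  [[0,0,-4],[0,0,0],1.0],
  [[0,0,-4],[0,0,0],1.0],
  [[0,0,-4],[0,0,0],1.0],
  [[0,0,-2],[0,0,0],1.0],
  [[0,0,0],[0,0,0],1.0],
])

```text
t: 50.1
eef_pos: [432.8, -286.0, 60.7]
tcp_rot: [-3.138, -0.003, 1.612]
ft_force: [0.6, -0.3, 0.1]
opening: 1.0
grip_force: 0.0
```

move_arm([
  [[0,0,-1],[0,0,0],1.0],
  [[0,0,-1],[0,0,0],1.0],
  [[0,0,-1],[0,0,0],1.0],
  [[0,0,-0.6],[0,0,0],1.0],
  [[0,0,0],[0,0,0],1.0],
  [[0,0,0],[0,0,0],1.0],
])

```text
t: 50.7
eef_pos: [433.8, -287.0, 27.2]
tcp_rot: [3.141, 0.0, 1.613]
ft_force: [-0.2, -0.5, 0.8]
opening: 0.999
grip_force: 0.0
```

move_arm([
  [[0,0,0],[0,0,0],0.6],
  [[0,0,0],[0,0,0],0.6],
  [[0,0,0],[0,0,0],0.6],
  [[0,0,0],[0,0,0],0.6],
  [[0,0,0],[0,0,0],0.6],
  [[0,0,0],[0,0,0],0.6],
])

```text
t: 51.3
eef_pos: [433.7, -286.9, 27.2]
tcp_rot: [3.142, 0.0, 1.613]
ft_force: [-1.4, 0.0, 3.3]
opening: 0.695
grip_force: 30.0
```

Run:
```python
from h import *
s=cv2.imread("pics/s8.png");h=cv2.cvtColor(s,cv2.COLOR_BGR2HSV)
for u in(325,330,335): print(u,[tuple(h[v,u,1:].tolist()) for v in range(150,172,2)])
```

```text
325 [(126, 134), (114, 186), (111, 190), (113, 189), (118, 184), (118, 180), (54, 152), (48, 79), (46, 78), (46, 78), (44, 82)]
330 [(121, 168), (116, 180), (110, 190), (111, 191), (115, 189), (114, 186), (63, 130), (44, 82), (50, 82), (47, 82), (42, 85)]
335 [(118, 177), (120, 181), (110, 187), (110, 190), (111, 190), (113, 190), (99, 177), (43, 96), (46, 83), (43, 83), (43, 83)]
```

move_arm([
  [[0,0,1],[0,0,0],0.6],
  [[0,0,3],[0,0,0],0.6],
  [[0,0,4],[0,0,0],0.6],
  [[0,0,4],[0,0,0],0.6],
  [[0,0,4],[0,0,0],0.6],
  [[0,0,3],[0,0,0],0.6],
  [[0,0,2],[0,0,0],0.6],
  [[0,0,0],[0,0,0],0.6],
  [[0,0,0],[0,0,0],0.6],
])

```text
t: 52.2
eef_pos: [433.5, -286.6, 236.7]
tcp_rot: [3.142, -0.0, 1.613]
ft_force: [0.3, -0.1, -1.9]
opening: 0.701
grip_force: 30.0
```

move_arm([
  [[0.4,2,0],[0,0,0],0.6],
  [[0.8,4,0],[0,0,0],0.6],
  [[0.8,4,0],[0,0,0],0.6],
  [[0.8,4,0],[0,0,0],0.6],
  [[0.8,4,0],[0,0,0],0.6],
  [[0.8,4,0],[0,0,0],0.6],
  [[0.8,4,0],[0,0,0],0.6],
  [[0.8,4,0],[0,0,0],0.6],
  [[0.35,1.95,0],[0,0,0],0.6],
  [[0,0,0],[0,0,0],0.6],
])

```text
t: 53.2
eef_pos: [496.8, 34.8, 235.4]
tcp_rot: [-3.139, -0.001, 1.616]
ft_force: [-1.4, -0.3, -1.1]
opening: 0.696
grip_force: 30.0
```

move_arm([
  [[0,0,0],[0,0,0],0.6],
  [[0,0,0],[0,0,0],0.6],
])

```text
t: 53.4
eef_pos: [496.9, 31.8, 236.3]
tcp_rot: [-3.14, 0.0, 1.612]
ft_force: [0.0, -0.5, -1.0]
opening: 0.701
grip_force: 30.0
```

move_arm([
  [[0.02,0.03,-1],[0,0,0],0.6],
  [[0,0,-1],[0,0,0],0.6],
  [[0,0,-0.4],[0,0,0],0.6],
  [[0,0,0],[0,0,0],0.6],
])

```text
t: 53.8
eef_pos: [497.1, 32.6, 212.1]
tcp_rot: [-3.14, -0.0, 1.612]
ft_force: [-1.2, -0.4, -1.9]
opening: 0.698
grip_force: 30.0
```

move_arm([
  [[0,0,-0.5],[0,0,0],0.6],
  [[0,0,-0.5],[0,0,0],0.6],
  [[0,0,-0.5],[0,0,0],0.6],
  [[0,0,0],[0,0,0],0.6],
])

```text
t: 54.2
eef_pos: [497.2, 32.9, 197.4]
tcp_rot: [-3.141, -0.0, 1.613]
ft_force: [0.5, -0.4, -1.9]
opening: 0.697
grip_force: 30.0
```

move_arm([
  [[0,0,-0.4],[0,0,0],0.6],
  [[0,0,-0.3],[0,0,0],0.6],
  [[0,0,0],[0,0,0],0.6],
])

```text
t: 54.5
eef_pos: [497.3, 33.0, 190.7]
tcp_rot: [-3.141, -0.0, 1.613]
ft_force: [0.2, 0.8, -2.2]
opening: 0.701
grip_force: 30.0
```

move_arm([
  [[0,0,-0.3],[0,0,0],0.6],
  [[0,0,0],[0,0,0],0.6],
])

```text
t: 54.7
eef_pos: [497.4, 32.9, 187.8]
tcp_rot: [-3.141, -0.0, 1.613]
ft_force: [0.6, -0.1, -1.3]
opening: 0.7
grip_force: 30.0
```

move_arm([
  [[0,0,-0.2],[0,0,0],0.6],
  [[0,0,0],[0,0,0],0.6],
])

```text
t: 54.9
eef_pos: [497.4, 32.9, 185.9]
tcp_rot: [-3.142, -0.0, 1.613]
ft_force: [-1.1, 0.9, -1.5]
opening: 0.698
grip_force: 30.0
```

move_arm([
  [[0,0,-0.1],[0,0,0],0.6],
  [[0,0,0],[0,0,0],0.6],
])

```text
t: 55.1
eef_pos: [497.5, 32.9, 185.0]
tcp_rot: [3.141, -0.0, 1.613]
ft_force: [-0.6, 0.6, -2.0]
opening: 0.697
grip_force: 30.0
```

move_arm([
  [[0,0,-0.05],[0,0,0],0.6],
  [[0,0,0],[0,0,0],0.75],
  [[0,0,0],[0,0,0],0.85],
  [[0,0,0],[0,0,0],1.0],
  [[0,0,0],[0,0,0],1.0],
  [[0,0,1],[0,0,0],1.0],
  [[0,0,2.5],[0,0,0],1.0],
  [[0,0,2.5],[0,0,0],1.0],
  [[0,0,1],[0,0,0],1.0],
])

```text
t: 56.0
eef_pos: [498.2, 32.9, 257.2]
tcp_rot: [3.138, 0.0, 1.613]
ft_force: [-0.4, 0.5, 0.1]
opening: 1.0
grip_force: 0.0
```

move_arm([
  [[0.05,-2,0],[0,0,0],1.0],
  [[0.12,-4,0],[0,0,0],1.0],
  [[0.12,-4,0],[0,0,0],1.0],
  [[0.12,-4,0],[0,0,0],1.0],
  [[0.12,-4,0],[0,0,0],1.0],
  [[0.12,-4,0],[0,0,0],1.0],
  [[0.12,-4,0],[0,0,0],1.0],
  [[0.12,-4,0],[0,0,0],1.0],
  [[0.12,-4,0],[0,0,0],1.0],
  [[0.12,-4,0],[0,0,0],1.0],
])

```text
t: 57.0
eef_pos: [508.4, -348.7, 254.4]
tcp_rot: [-3.141, -0.0, 1.613]
ft_force: [-0.1, 0.9, -0.1]
opening: 1.0
grip_force: 0.0
```

move_arm([
  [[0.12,-4,0],[0,0,0],1.0],
  [[0,-2.4,0],[0,0,0],1.0],
  [[0,0,0],[0,0,0],1.0],
  [[0,0,0],[0,0,0],1.0],
  [[0,0,0],[0,0,0],1.0],
])

```text
t: 57.5
eef_pos: [510.1, -410.1, 254.6]
tcp_rot: [-3.142, -0.0, 1.614]
ft_force: [-0.2, 1.1, -0.5]
opening: 1.002
grip_force: 0.0
```

Run:
```python
from h import *
s=read_camera("scene");cv2.imwrite("pics/s9.png",s);S=state();print(S["eef_pos"],S["tcp_rot"][2])
h=cv2.cvtColor(s,cv2.COLOR_BGR2HSV)
P=np.array([proj("scene",(497.3+33*np.cos(a),32.2+33*np.sin(a),234)) for a in np.linspace(0,6.28,60)]);print(P.min(0),P.max(0))
for u in(325,330,335):print(u,[(v,h[v,u,1]) for v in range(146,158)])
print([(u,h[163,u,1]) for u in list(range(312,320))+list(range(344,352))])
```

```text
[ 510.15831296 -409.98110784  254.78902762] 1.613914068874497
[316.32615159 151.75439247] [348.04567474 175.77541892]
325 [(146, np.uint8(114)), (147, np.uint8(117)), (148, np.uint8(118)), (149, np.uint8(118)), (150, np.uint8(118)), (151, np.uint8(112)), (152, np.uint8(80)), (153, np.uint8(57)), (154, np.uint8(39)), (155, np.uint8(43)), (156, np.uint8(41)), (157, np.uint8(44))]
330 [(146, np.uint8(116)), (147, np.uint8(118)), (148, np.uint8(118)), (149, np.uint8(118)), (150, np.uint8(118)), (151, np.uint8(102)), (152, np.uint8(56)), (153, np.uint8(41)), (154, np.uint8(42)), (155, np.uint8(41)), (156, np.uint8(45)), (157, np.uint8(43))]
335 [(146, np.uint8(117)), (147, np.uint8(118)), (148, np.uint8(117)), (149, np.uint8(118)), (150, np.uint8(120)), (151, np.uint8(111)), (152, np.uint8(70)), (153, np.uint8(50)), (154, np.uint8(39)), (155, np.uint8(38)), (156, np.uint8(35)), (157, np.uint8(40))]
[(312, np.uint8(26)), (313, np.uint8(26)), (314, np.uint8(26)), (315, np.uint8(24)), (316, np.uint8(18)), (317, np.uint8(27)), (318, np.uint8(40)), (319, np.uint8(43)), (344, np.uint8(41)), (345, np.uint8(31)), (346, np.uint8(42)), (347, np.uint8(82)), (348, np.uint8(108)), (349, np.uint8(109)), (350, np.uint8(109)), (351, np.uint8(109))]
```

move_arm([
  [[0,-0.1,-2],[0,0,0],1.0],
  [[0,0,-4],[0,0,0],1.0],
  [[0,0,-4],[0,0,0],1.0],
  [[0,0,-4],[0,0,0],1.0],
  [[0,0,-4],[0,0,0],1.0],
  [[0,0,-1],[0,0,0],1.0],
  [[0,0,0],[0,0,0],1.0],
  [[0,0,0],[0,0,0],1.0],
])

```text
t: 58.35
eef_pos: [510.9, -412.5, 66.6]
tcp_rot: [3.14, 0.002, 1.613]
ft_force: [0.6, 0.1, 0.9]
opening: 1.002
grip_force: 0.0
```

move_arm([
  [[0,0,-1],[0,0,0],1.0],
  [[0,0,-1],[0,0,0],1.0],
  [[0,0,-1],[0,0,0],1.0],
  [[0,0,-0.8],[0,0,0],1.0],
  [[0,0,0],[0,0,0],1.0],
  [[0,0,0],[0,0,0],1.0],
])

```text
t: 58.95
eef_pos: [509.9, -412.1, 26.3]
tcp_rot: [-3.141, -0.0, 1.613]
ft_force: [-0.6, -0.4, 0.3]
opening: 1.001
grip_force: 0.0
```

move_arm([
  [[0,0,0],[0,0,0],0.6],
  [[0,0,0],[0,0,0],0.6],
  [[0,0,0],[0,0,0],0.6],
  [[0,0,0],[0,0,0],0.6],
  [[0,0,0],[0,0,0],0.6],
  [[0,0,0],[0,0,0],0.6],
])

```text
t: 59.55
eef_pos: [510.0, -412.2, 26.7]
tcp_rot: [3.141, 0.0, 1.613]
ft_force: [-1.5, 0.1, 1.4]
opening: 0.683
grip_force: 29.7
```

move_arm([
  [[0,0,0],[0,0,0],1.0],
  [[0,0,0],[0,0,0],1.0],
  [[0,0,0],[0,0,0],1.0],
  [[0,0,0],[0,0,0],1.0],
  [[0,0,0],[0,0,-8],1.0],
  [[0,0,0],[0,0,-8],1.0],
  [[0,0,0],[0,0,-8],1.0],
  [[0,0,0],[0,0,-8],1.0],
  [[0,0,0],[0,0,-8],1.0],
  [[0,0,0],[0,0,-8],1.0],
])

```text
t: 60.55
eef_pos: [510.0, -412.1, 26.5]
tcp_rot: [3.142, -0.0, 0.769]
ft_force: [-0.6, -0.1, 0.5]
opening: 0.998
grip_force: 0.0
```

move_arm([
  [[0,0,0],[0,0,-8],1.0],
  [[0,0,0],[0,0,-8],1.0],
  [[0,0,0],[0,0,-8],1.0],
  [[0,0,0],[0,0,-8],1.0],
  [[0,0,0],[0,0,-8],1.0],
  [[0,0,0],[0,0,-2],1.0],
  [[0,0,0],[0,0,0],1.0],
  [[0,0,0],[0,0,0],1.0],
])

```text
t: 61.35
eef_pos: [510.0, -412.1, 26.5]
tcp_rot: [3.142, 0.0, 0.044]
ft_force: [0.7, -0.7, 0.0]
opening: 1.0
grip_force: 0.0
```

move_arm([
  [[0,0,0],[0,0,0],0.6],
  [[0,0,0],[0,0,0],0.6],
  [[0,0,0],[0,0,0],0.6],
  [[0,0,0],[0,0,0],0.6],
  [[0,0,0],[0,0,0],0.6],
  [[0,0,0],[0,0,0],0.6],
  [[0,0,0],[0,0,0],0.6],
])

```text
t: 62.05
eef_pos: [510.1, -412.3, 26.7]
tcp_rot: [3.141, -0.0, 0.042]
ft_force: [-0.1, -1.9, 1.0]
opening: 0.702
grip_force: 30.0
```

move_arm([
  [[0,0,1],[0,0,0],0.6],
  [[0,0,3],[0,0,0],0.6],
  [[0,0,4],[0,0,0],0.6],
  [[0,0,4],[0,0,0],0.6],
  [[0,0,4],[0,0,0],0.6],
  [[0,0,4],[0,0,0],0.6],
  [[0,0,3],[0,0,0],0.6],
  [[0,0,1.3],[0,0,0],0.6],
  [[0,0,0],[0,0,0],0.6],
  [[0,0,0],[0,0,0],0.6],
])

```text
t: 63.05
eef_pos: [509.5, -411.6, 267.9]
tcp_rot: [-3.14, 0.002, 0.042]
ft_force: [0.7, -0.4, -1.6]
opening: 0.697
grip_force: 30.0
```

move_arm([
  [[-0.05,2,0],[0,0,0],0.6],
  [[-0.12,4,0],[0,0,0],0.6],
  [[-0.12,4,0],[0,0,0],0.6],
  [[-0.12,4,0],[0,0,0],0.6],
  [[-0.12,4,0],[0,0,0],0.6],
  [[-0.12,4,0],[0,0,0],0.6],
  [[-0.12,4,0],[0,0,0],0.6],
  [[-0.12,4,0],[0,0,0],0.6],
  [[-0.12,4,0],[0,0,0],0.6],
  [[-0.12,4,0],[0,0,0],0.6],
])

```text
t: 64.05
eef_pos: [497.7, -30.4, 267.7]
tcp_rot: [-3.141, 0.003, 0.042]
ft_force: [0.5, 1.5, -1.3]
opening: 0.695
grip_force: 30.0
```

move_arm([
  [[-0.12,3.5,0],[0,0,0],0.6],
  [[-0.03,2,0],[0,0,0],0.6],
  [[0,1,0],[0,0,0],0.6],
  [[0,0,0],[0,0,0],0.6],
  [[0,0,0],[0,0,0],0.6],
  [[0,0,0],[0,0,0],0.6],
])

```text
t: 64.65
eef_pos: [497.2, 31.9, 269.2]
tcp_rot: [3.141, 0.001, 0.041]
ft_force: [0.5, -1.0, -1.1]
opening: 0.699
grip_force: 30.0
```

move_arm([
  [[0.01,0.05,-1],[0,0,0],0.6],
  [[0,0,-1],[0,0,0],0.6],
  [[0,0,-0.5],[0,0,0],0.6],
  [[0,0,0],[0,0,0],0.6],
])

```text
t: 65.05
eef_pos: [496.9, 33.2, 243.5]
tcp_rot: [-3.142, 0.002, 0.042]
ft_force: [0.5, -0.3, -1.7]
opening: 0.697
grip_force: 30.0
```

move_arm([
  [[0,0,-0.5],[0,0,0],0.6],
  [[0,0,-0.5],[0,0,0],0.6],
  [[0,0,-0.5],[0,0,0],0.6],
  [[0,0,0],[0,0,0],0.6],
])

```text
t: 65.45
eef_pos: [497.0, 33.4, 228.9]
tcp_rot: [3.141, 0.001, 0.042]
ft_force: [-0.3, -0.1, -1.9]
opening: 0.698
grip_force: 30.0
```

move_arm([
  [[0,0,-0.4],[0,0,0],0.6],
  [[0,0,-0.3],[0,0,0],0.6],
  [[0,0,0],[0,0,0],0.6],
])

```text
t: 65.75
eef_pos: [497.1, 33.4, 222.2]
tcp_rot: [3.142, 0.001, 0.042]
ft_force: [-0.1, -0.3, -1.4]
opening: 0.7
grip_force: 30.0
```

move_arm([
  [[0,0,-0.3],[0,0,0],0.6],
  [[0,0,0],[0,0,0],0.6],
])

```text
t: 65.95
eef_pos: [497.2, 33.4, 219.3]
tcp_rot: [3.142, 0.0, 0.042]
ft_force: [-0.6, -0.1, -1.4]
opening: 0.701
grip_force: 30.0
```

move_arm([
  [[0,0,-0.2],[0,0,0],0.6],
  [[0,0,0],[0,0,0],0.6],
])

```text
t: 66.15
eef_pos: [497.2, 33.4, 217.4]
tcp_rot: [3.142, 0.0, 0.042]
ft_force: [0.0, -0.6, -0.7]
opening: 0.7
grip_force: 30.0
```

move_arm([
  [[0,0,-0.1],[0,0,0],0.6],
  [[0,0,0],[0,0,0],0.6],
])

```text
t: 66.35
eef_pos: [497.3, 33.4, 216.5]
tcp_rot: [3.141, 0.0, 0.042]
ft_force: [0.7, -1.0, -0.7]
opening: 0.702
grip_force: 30.0
```

Release, rise clear and retreat sideways, then check everything.

move_arm([
  [[0,0,-0.05],[0,0,0],0.6],
  [[0,0,0],[0,0,0],0.75],
  [[0,0,0],[0,0,0],0.85],
  [[0,0,0],[0,0,0],1.0],
  [[0,0,0],[0,0,0],1.0],
  [[0,0,1],[0,0,0],1.0],
  [[0,0,2.5],[0,0,0],1.0],
  [[0,0,2.5],[0,0,0],1.0],
  [[0,0,1],[0,0,0],1.0],
])

```text
t: 67.25
eef_pos: [498.0, 33.4, 288.7]
tcp_rot: [3.141, -0.004, 0.042]
ft_force: [0.8, -0.4, -0.2]
opening: 0.998
grip_force: 0.0
```

move_arm([
  [[0,-2,0],[0,0,0],1.0],
  [[0,-4,0],[0,0,0],1.0],
  [[0,-4,0],[0,0,0],1.0],
  [[0,-4,0],[0,0,0],1.0],
  [[0,-4,0],[0,0,0],1.0],
  [[0,-4,0],[0,0,0],1.0],
  [[0,-4,0],[0,0,0],1.0],
  [[0,-4,0],[0,0,0],1.0],
  [[0,-4,0],[0,0,0],1.0],
  [[0,0,0],[0,0,0],1.0],
])

```text
t: 68.25
eef_pos: [496.8, -310.5, 285.1]
tcp_rot: [3.141, 0.001, 0.039]
ft_force: [-0.1, 0.9, 0.3]
opening: 1.0
grip_force: 0.0
```

Run:
```python
from h import *
s=read_camera("scene");t=read_camera("top");cv2.imwrite("pics/s10.png",s);cv2.imwrite("pics/t10.png",t);print(state()["eef_pos"])
h=cv2.cvtColor(s,cv2.COLOR_BGR2HSV);ht=cv2.cvtColor(t,cv2.COLOR_BGR2HSV)
P=np.array([proj("scene",(497.3+33*np.cos(a),32.4+33*np.sin(a),266)) for a in np.linspace(0,6.28,60)]);print(P.min(0),P.max(0))
print([(v,h[v,332,1]) for v in range(138,148)],[(u,h[154,u,1]) for u in list(range(313,322))+list(range(346,353))])
P=np.array([proj("top",(497.3+33*np.cos(a),32.4+33*np.sin(a),266)) for a in np.linspace(0,6.28,60)]);print("top",P.min(0),P.max(0))
m=np.zeros(ht.shape[:2],bool);m[220:275,225:275]=(ht[...,1]<90)[220:275,225:275]
print([cv2.boundingRect(c) for c in blobs(m,50)])
# handles in the block (home: centre z = 112.5)
for n,im,b in(("scene",s,(285,232,365,300)),("top",t,(176,180,236,232))):
    for v in (95,75): findh(n,im,b,z=112.5,vmax=v)
A=cv2.imread("pics/scene0.png").astype(int)
for k,(x0,y0,x1,y1) in dict(soap=(380,330,425,378),mug=(180,222,222,268),jar=(135,150,175,195)).items(): print(k,np.abs(s.astype(int)-A)[y0:y1,x0:x1].mean().round(2))
```

```text
[ 496.87412686 -307.07284314  285.40368012]
[317.46729859 141.24709215] [350.24472748 165.57845865]
[(138, np.uint8(126)), (139, np.uint8(124)), (140, np.uint8(109)), (141, np.uint8(47)), (142, np.uint8(43)), (143, np.uint8(44)), (144, np.uint8(46)), (145, np.uint8(44)), (146, np.uint8(43)), (147, np.uint8(44))] [(313, np.uint8(119)), (314, np.uint8(122)), (315, np.uint8(119)), (316, np.uint8(103)), (317, np.uint8(41)), (318, np.uint8(14)), (319, np.uint8(34)), (320, np.uint8(37)), (321, np.uint8(30)), (346, np.uint8(43)), (347, np.uint8(43)), (348, np.uint8(31)), (349, np.uint8(50)), (350, np.uint8(110)), (351, np.uint8(118)), (352, np.uint8(118))]
top [226.74306885 231.12261801] [256.25497386 260.43540826]
[(228, 232, 35, 42)]
scene handle [296.  285.3] [716.2 111.6] size 43 17 ang 92.1
scene handle [319.3 275.2] [668.2 135.2] size 52 9 ang 92.1
scene handle [336.1 255.8] [609.4 136.2] size 52 12 ang 92.5
top handle [200.2 225. ] [581.8 140.5] size 88 17 ang 92.2
top handle [201.  215.9] [605.2 136.9] size 100 19 ang 92.5
top handle [200.6 203.8] [637.1 135.7] size 97 15 ang 91.4
top handle [199.9 193.5] [664.4 136. ] size 100 18 ang 92.8
top handle [202.6 223.9] [584.1 134.2] size 75 14 ang 91.1
top handle [199.3 216.3] [604.5 141.3] size 91 17 ang 91.5
top handle [200.  193.8] [663.5 135.6] size 99 16 ang 92.5
soap 4.29
mug 4.8
jar 4.94
```

```bash
python3 -c "
from cell import env
print(env.job_done())"
```

```text
the job is handed in; nothing more can be done
None
```

I handed in the job at about 68 s: all five tumblers are in one stack on the stand and both scrapers are in the block's slots. The camera check before hand-in showed the stack at the right height, but the verdict itself was not returned.

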